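# Refit the filter grille in the downdraft box of a wood-finishing bench

### The arm

A 6-joint arm with a two-finger parallel gripper is mounted at the origin on the work surface. World frame = base frame: x ahead of the robot, y to its left, z up, the work surface at z = 0. Lengths are in mm, angles in rad, forces in N, time in s.
With the tool pointing down it reaches from about 425 to 950 mm from the base axis. Payload 3.5 kg.
Tool frame: the origin (TCP) lies midway between the tips of the shut fingers; the grasp point (between the pads) lies 19 mm behind it; x points along the fingers, z is the direction in which the jaws open and shut, and the axes are right-handed (so a half turn about x gives the same grasp; the last joint's range is limited). The gripper opens to 85 mm and grips with 20 to 120 N. Pads are 22 mm wide; open, the fingers measure 114 mm over their backs; the gripper's body (76 mm by 85 mm) begins 54 mm behind the grasp point. The pads swing forward as they close: fully open they stand 13 mm farther back than shut.
Start: joints at [-1.435, 0.286, 1.577, -0, 1.279, -0.15], TCP at [190.324, -647.598, 231.325] pointing down, gripper open.
Joint ranges: [-2.77, 2.77], [-0.9, 2.22], [0.21, 2.48], [-1.53, 4.67], [0.24, 2.81], [-2.84, 2.84]. Speed limits (rad/s): [2.79, 2.79, 3.14, 3.14, 3.14, 3.14].

### API

Orientations are given as a unit quaternion [x, y, z, w].
In Python, from cell import env, snapshot gives the robot as it stands.
- The arm moves only by the tool play_rows, never from a script. Its argument "steps" is text: rows parted by semicolons, each of 6 numbers parted by spaces: the shift along the tool's x, y, z in mm, then the turn, a rotation vector about the tool's x, y, z in degrees. In form: x y z wx wy wz; .... A call has 1 to 10 rows; each row shifts and turns the commanded pose from where the row before left it, along the tool's axes as they then stand; what a row does not reach is not made up. A row lasts 1/10 s, in which the tool goes at most 50 mm and 8.59 degrees, less where a joint would pass 70% of its speed; a pose out of reach is approached as far as the arm can. A call is refused whole if a number of a shift passes 50 or a number of a turn 8.59, either way. A call with a gripper value outside its range is refused whole. "claw" is the closure, from -1 (fully open) to 1 (shut), set as the call begins (left out, the last holds). The fingers move at their own pace and stop on an object; "grip_force" is the grip in N (left out, the last holds). Time passes only in rows, so rows that do not move let the fingers close. It gives the time, the measured TCP pose, the force and the opening at its end, in the units of the state.
- env.get_state(): the state, without advancing time (a new reading comes with each control period).
- snapshot(name): name is "scene" or "side" or "wrist"; returns a dict with "img" (400x640x3 uint8, red, green, blue), "fx", "fy", "cx", "cy" (pixels), "eye" and "rotation" of the camera in the world. Camera axes: x right, y down, z forward; pixel columns grow to the right and rows downward; lengths in mm; the calibration is good to about 2 mm. The wrist camera is an equidistant fisheye: a pixel r from the principal point sees the ray r / f radians off the axis. A picture is of the moment at which its call begins. There is no depth.
- env.close_job(): hands the job in, once; it reports no verdict.
The state is a dict: "time": time; "joint_pos": joint angles; "qvel": joint speeds; "joint_efforts": joint torques, N m; "tool_pos": TCP position; "tool_rot": TCP orientation; "force": force on the tool from outside, world axes, zero at the start; "wrist_torque": the same for the moment, N m; "grip_width": finger opening in mm.
Only numpy, scipy, OpenCV 4.12 (cv2) and the standard library are available. Lean on these libraries where they do the work, as an engineer would, in place of code of your own. Each camera call takes 0.05 s, during which the arm holds its last target.

### The job

Put the filter grille back into the open top of the downdraft box. It is longer than the opening: tilt it, slip its low end under the deep rim nearest the robot, keep hold of it while you lower the other end past the shallow rim until it lies flat on the ledges inside, then slide it fully home against the far end wall and let go. Do not drop, bang or force it, and leave the can, mallet, drawer side and brush alone.

Things in the scene. Friction and masses are not known exactly. Their poses are not given: they have to be found in the camera images.
- box: Fixed grey sheet-steel downdraft box on the bench, open on top, 288 x 176 x 105 mm high, walls 4 mm. Origin: centre of its footprint at bench height; z up; x along its length towards the far end with outlet duct and switch box (yaw within 0.25 rad of world x). Inside 280 mm long (x -140 to +140) and 168 mm wide (y -84 to +84). Opening 232 x 168 mm; the long sides have no rim.
- deep_rim (a point): Middle of the free edge of the deep rim, on its top face, at box x = -104, z = 105 mm. This flat rim, 4 mm thick, is turned in over the near end (towards the robot) and covers x from -140 to -104 mm over the full width. Box axes.
- shallow_rim (a point): Middle of the free edge of the shallow rim, on its top face, at box x = +128, z = 105 mm. This flat rim, 4 mm thick, covers the far end, x from +128 to +140 mm. To drop past it, the flat grille's near edge must be within 10 mm of the near end wall. Box axes.
- far_wall (a point): Inner face of the far end wall, at box x = +140, z = 101 mm (underside of the rims). Home is with the grille's far edge against this wall: grille centre at box x = +11 mm, its near end 14 mm under the deep rim, its far end 12 mm under the shallow rim. Box axes.
- ledge_mid (a point): Two flat steel ledges of one height cross the full width inside: near one box x -140 to -82 mm, far one x +104 to +140 mm. They are clamped rigidly 26 to 50 mm below the rims' underside (tops at z = 51 to 75 mm); the setting differs each time. This point does not follow it: it marks mid-range, x = -82, z = 63 mm. Box axes.
- grille: Loose aluminium filter grille lying flat on the bench, handle up: a barred panel 258 mm long (its x), 160 mm wide (its y) and 8 mm thick, the same either way round, 0.3 to 0.6 kg. Origin: centre of its underside; z up through the handle.
- grille_handle (a point): Centre of the grip bar of the grille's fixed steel pull handle, 39 mm above the grille's underside, over its middle. The bar is 10 mm thick (along the grille's x), 100 mm long (along its y) and 14 mm tall, its lower face 24 mm above the panel's top; it stands on two legs at y = -45 and +45 mm. Same axes as the grille.
- grille_end_a (a point): Middle of the lower edge of the grille's one short end, at grille x = -129 mm, z = 0. Grille axes.
- grille_end_b (a point): Middle of the lower edge of the grille's other short end, at grille x = +129 mm, z = 0. Grille axes.
- can: Closed round metal stain can, 166 mm across and 188 mm high, standing at the left of the bench. Bystander. Origin: centre of its underside.
- mallet: Black rubber mallet with wooden handle, 290 mm long overall, lying at the right, its handle pointing outwards. Bystander. Origin: on the bench under the middle of its head.
- drawer_side: Wooden drawer side, half stained red-brown, 120 x 190 x 16 mm, lying at the left. Bystander. Origin: centre of its underside.
- brush: Small brush, 190 mm long, lying at the right of the bench. Bystander. Origin: centre of its underside.

How it is judged (in metres and radians):
On the way, in this order (a step that is already met when the one before it is completed fails the run):
1. the grille is tilted with its low end slipped under the deep rim (angle between grille's own z axis and vertical above 0.06 rad and ((x of grille_end_a in the frame of box between -0.145 and -0.112 m and z of grille_end_a in the frame of box between 0.045 and 0.094 m) or (x of grille_end_b in the frame of box between -0.145 and -0.112 m and z of grille_end_b in the frame of box between 0.045 and 0.094 m))), for 0.05 s.
2. the grille lies flat on the ledges, below the rims, set down with the hand still on it (angle between grille's own z axis and vertical below 0.03 rad and z of grille in the frame of box between 0.047 and 0.08 m and contact force between each of box, the fingers and grille above 0.5 N), for 0.3 s.
At the end, for the whole second after the job is handed in: The grille lies flat (within 0.02 rad) and at rest on both ledges inside the box, below the rims, its far edge within 4 mm of the far end wall so that both ends are held under their rims, and the gripper has let go (x of grille in the frame of box between 0.007 and 0.014 m and y of grille in the frame of box between -0.008 and 0.008 m and z of grille in the frame of box between 0.047 and 0.08 m and angle between grille's own z axis and vertical below 0.02 rad and angle between the x axis of grille and the x axis of box, either way round below 0.06 rad and linear speed of grille below 0.01 m/s and contact force between the fingers and grille below 0.1 N); the robot touches nothing.
It fails at once if the box (walls, rims or ledges) was struck or pushed with more than 30 N: grille banged or forced (contact force between box and anything else above 30 N).
It fails at once if the grille was dropped: it moved faster than 0.2 m/s with no finger on it (a fall of more than about 2 mm) (contact force between the fingers and grille below 0.1 N and linear speed of grille above 0.2 m/s).
It fails at once if the can, mallet, drawer side or brush was moved more than 20 mm (distance of any of can, mallet, drawer_side, brush from where it was at the start of the episode above 0.02 m).
It also fails if it takes over 58 s, if anything falls off the work surface, if the arm or the gripper's body presses on something with over 40 N, if the wrist force passes 120 N, or if a joint passes its speed limit or range.

## Working session

There is one attempt and no reset: what is moved stays moved. The work goes in short steps, Python scripts to look and compute and a tool call to move; the robot and the scene stay as the last step left them, time stands still between calls to the robot, and variables do not carry over. Pictures are saved under pics/ and viewed, and the job is handed in when it is done.

Besides the shell and the picture viewer there is one more tool, called after ">>>" in YAML: its name, and indented under it one key for each argument. play_rows: Moves the arm, as the interface text tells. Its arguments: {"type":"object","properties":{"steps":{"type":"string"},"claw":{"type":"number"},"grip_force":{"type":"number"}},"required":["steps"]}

```bash
ls; mkdir -p pics
python3 - <<'E'
from cell import env, snapshot
import cv2
print(env.get_state())
for n in ["scene","side","wrist"]:
    s=snapshot(n); cv2.imwrite(f"pics/{n}0.png",s["img"][:,:,::-1]); print(n,s["fx"],s["fy"],s["cx"],s["cy"],s["eye"],s["rotation"])
E
```

```text
pics
{'time': 0.0, 'joint_pos': array([-1.43503223e+00,  2.87199166e-01,  1.57817975e+00, -6.66679069e-06,
        1.27858186e+00, -1.50023160e-01]), 'qvel': array([-4.96586206e-05, -1.74999647e-04,  7.66563137e-05, -8.46921108e-04,
        3.70760661e-04, -1.80182415e-03]), 'joint_efforts': array([ 2.15266400e-04, -4.05976760e+01, -2.92624140e+01, -1.31689303e-04,
        5.82674460e-03,  3.88209529e-06]), 'tool_pos': array([ 190.21348278, -646.96296851,  229.92334221]), 'tool_rot': array([ 0.42429392,  0.56669737, -0.42310461,  0.56551856]), 'force': array([-0.08286199,  0.02311653,  0.73089878]), 'wrist_torque': array([-0.01254061,  0.00376006, -0.00685842]), 'grip_width': 85.66539166607603}
scene 365.98858999105505 365.98858999105505 309.9250846631106 198.19317871616636 [1219.08924446 -132.43519639 1013.3323352 ] [ 0.72048023  0.60936692 -0.21013012 -0.25578416]
side 477.7072270604829 477.7072270604829 319.24895099596256 196.90581639763457 [ -42.38934443 1270.5052733   856.75618124] [-0.16710563  0.84481124 -0.49717176  0.1057824 ]
wrist 309.70691628693146 309.70691628693146 324.3311108681224 198.0837836807039 [ 263.39362132 -625.60368894  371.7293302 ] [ 0.7911655  -0.59230371 -0.09242462  0.12120711]
```

View pics/scene0.png

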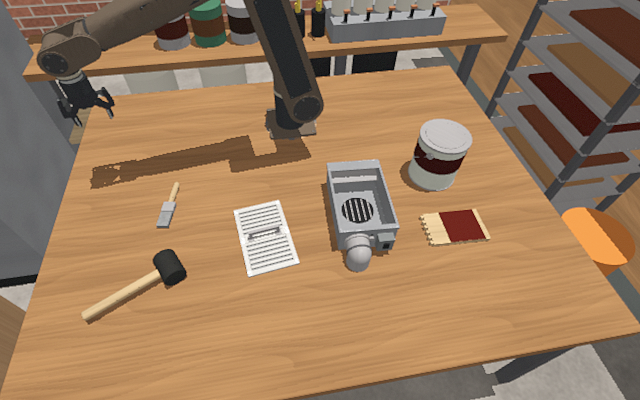

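View pics/side0.png

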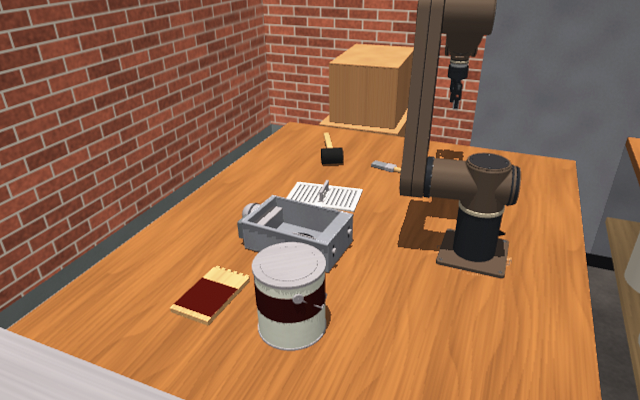

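View pics/wrist0.png

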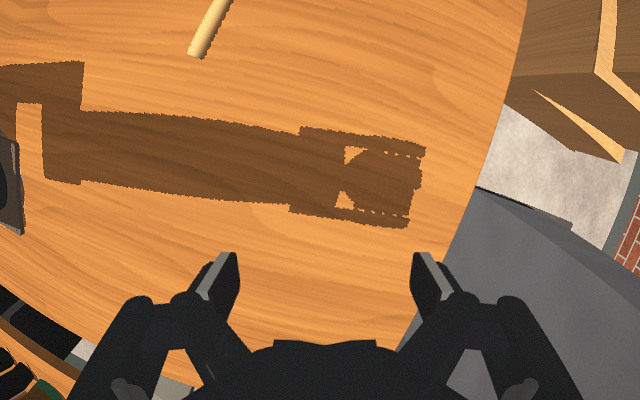

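The scene view shows the grille at about (265,237) and the box at about (360,205), with its duct end towards the camera at (358,255). I'll enlarge both for corner reading.

Run:
```python
import cv2
im=cv2.imread("pics/scene0.png")
cv2.imwrite("pics/c1.png",cv2.resize(im[145:285,225:410],None,fx=4.3,fy=4.3,interpolation=cv2.INTER_CUBIC))
im=cv2.imread("pics/side0.png")
cv2.imwrite("pics/c2.png",cv2.resize(im[175:275,230:370],None,fx=5.7,fy=5.7,interpolation=cv2.INTER_CUBIC))
```

```text
(no output)
```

View pics/c1.png

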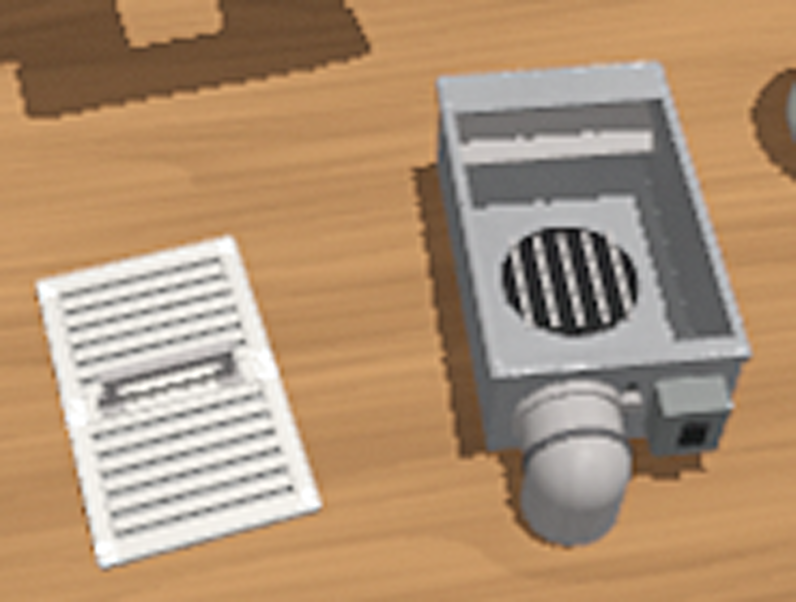

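View pics/c2.png

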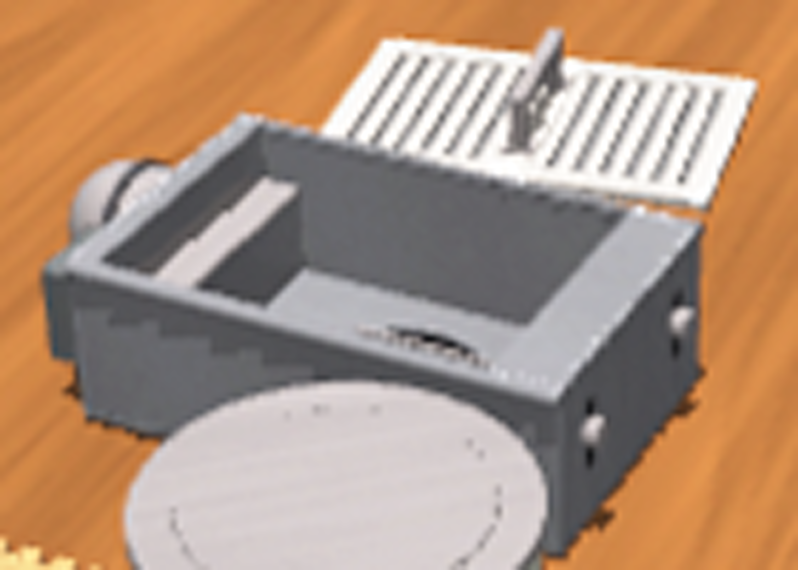

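```bash
cat > h.py <<'E'
import numpy as np
from scipy.spatial.transform import Rotation as R
from scipy.optimize import least_squares
CAM={"scene":(365.98859,309.925085,198.193179,[1219.08924446,-132.43519639,1013.3323352],[0.72048023,0.60936692,-0.21013012,-0.25578416]),
"side":(477.707227,319.248951,196.905816,[-42.38934443,1270.5052733,856.75618124],[-0.16710563,0.84481124,-0.49717176,0.1057824])}
def proj(c,P):
    f,cx,cy,e,q=CAM[c]; p=R.from_quat(q).inv().apply(np.atleast_2d(P)-e)
    return np.c_[cx+f*p[:,0]/p[:,2],cy+f*p[:,1]/p[:,2]]
def un(U,s,off): return (np.array(U,float)+.5)/s-.5+np.array(off)
def loc(p,L): # p=x,y,yaw
    return R.from_euler('z',p[2]).apply(np.atleast_2d(L))+[p[0],p[1],0]
E
python3 - <<'E'
from h import *
S=lambda U:un(U,4.3,(225,145)); D=lambda U:un(U,5.7,(230,175))
H,W=144,88
obs={"scene":(S([(440,76),(660,63),(748,353),(493,377)]),[(-H,-W,105),(-H,W,105),(H,W,105),(H,-W,105)]),
"side":(D([(247,115),(703,225),(560,397),(68,272)]),[(H,-W,105),(-H,-W,105),(-H,W,105),(H,W,105)])}
def f(p,o=obs): return np.concatenate([(proj(c,loc(p,L))-U).ravel() for c,(U,L) in o.items()])
r=least_squares(f,[600,0,0]);print("box",r.x,np.round(r.fun,1)); b=r.x
for c in obs:
  r1=least_squares(lambda p:f(p,{c:obs[c]}),[600,0,0]);print(c,r1.x,np.round(r1.fun,1))
g={"scene":(S([(37,283),(233,237),(322,508),(105,568)]),[(-129,-80,8),(-129,80,8),(129,80,8),(129,-80,8)]),
"side":(D([(383,38),(757,78),(712,208)]),[(129,-80,8),(-129,-80,8),(-129,80,8)])}
r=least_squares(lambda p:f(p,g),[600,-200,0]);print("gr",r.x,np.round(r.fun,1))
for c in g:
  r1=least_squares(lambda p:f(p,{c:g[c]}),[600,-200,0]);print(c,r1.x,np.round(r1.fun,1))
for z in (51,57,63,69,75):
  q=proj("side",loc(b,[(104,-84,z),(104,84,z)])); s=proj("scene",loc(b,[(-82,-84,z),(-82,84,z)]))
  print(z,((q-(230,175)+.5)*5.7).round().tolist(),((s-(225,145)+.5)*4.3).round().tolist())
E
```

```text
box [ 5.05457376e+02  1.62297572e+02 -6.75904016e-02] [ 0.2 -0.3 -0.9 -0.7 -0.6  0.   0.6 -0.8 -0.9  0.4 -0.2  0.6 -0.2  0.1
 -0.4 -1.7]
scene [ 5.07441918e+02  1.62379424e+02 -7.08355221e-02] [ 0.5 -0.  -0.6 -0.3 -0.5  0.7  0.6 -0.3]
side [ 5.04005818e+02  1.62612755e+02 -6.37106394e-02] [-0.7  0.6  0.2  0.6  0.4  0.2 -0.  -1.4]
gr [ 5.54130569e+02 -1.59059554e+02  1.38026535e-01] [-0.2 -0.2 -0.4 -0.3 -0.  -0.9 -0.7 -0.7 -0.4  0.8 -0.8  1.1 -1.2 -0.8]
scene [ 5.56259961e+02 -1.58173759e+02  1.36652020e-01] [ 0.1  0.2 -0.   0.1  0.3 -0.2 -0.4 -0.1]
side [ 5.51806223e+02 -1.61657168e+02  1.42997872e-01] [ 0.3  0.7 -0.   0.8 -0.2 -1.2]
51 [[303.0, 217.0], [142.0, 363.0]] [[453.0, 177.0], [658.0, 162.0]]
57 [[303.0, 208.0], [142.0, 354.0]] [[454.0, 172.0], [659.0, 157.0]]
63 [[302.0, 199.0], [141.0, 344.0]] [[454.0, 167.0], [660.0, 152.0]]
69 [[302.0, 190.0], [140.0, 335.0]] [[455.0, 162.0], [661.0, 147.0]]
75 [[301.0, 181.0], [139.0, 325.0]] [[455.0, 157.0], [663.0, 142.0]]
```

```bash
cat >> h.py <<'E'
def Rt(yaw,flip,tilt=0):
    # tool x down, tool z along +-(grille x); tilt>0: grille near(-x) end down, i.e. rotate about grille -y
    s=-1 if flip else 1
    zt=np.array([np.cos(yaw),np.sin(yaw),0])*s; xt=np.array([0,0,-1.]); yt=np.cross(zt,xt)
    M=R.from_matrix(np.c_[xt,yt,zt]); gy=np.array([-np.sin(yaw),np.cos(yaw),0])
    return R.from_rotvec(-gy*tilt)*M
def rows(p0,R0,p1,R1,n):
    rv=(R0.inv()*R1).as_rotvec(); out=[]; p=np.array(p0,float);Q=R0
    for i in range(1,n+1):
        pt=p0+(np.array(p1)-p0)*i/n; Qt=R0*R.from_rotvec(rv*i/n)
        d=np.round(Q.inv().apply(pt-p),1); w=np.round(np.degrees((Q.inv()*Qt).as_rotvec()),2)
        out.append(" ".join(f"{v:g}" for v in [*d,*w])); p=p+Q.apply(d); Q=Q*R.from_rotvec(np.radians(w))
    for k in range(0,n,10): print("; ".join(out[k:k+10]))
def cur():
    from cell import env
    s=env.get_state(); return s,np.array(s["tool_pos"]),R.from_quat(s["tool_rot"])
E
python3 - <<'E'
from h import *
s,p,Q=cur(); print(Q.as_matrix().round(2))
for fl in (0,1): print(np.degrees((Q.inv()*Rt(.137,fl)).as_rotvec()))
fl=0 if (Q.inv()*Rt(.137,0)).magnitude()<(Q.inv()*Rt(.137,1)).magnitude() else 1
print(fl); rows(p,Q,[554,-160,205],Rt(.137,fl),20)
E
```

```text
[[-0.    0.96  0.28]
 [ 0.    0.28 -0.96]
 [-1.    0.   -0.  ]]
[-8.14744202e+01 -7.55607115e-02 -8.61089092e-02]
[ 9.85255245e+01 -8.96836299e-02  7.86975348e-02]
0
1.3 24.3 -18.2 -4.07 -0 -0; 1.3 25.6 -16.5 -4.08 -0.01 -0.01; 1.3 26.6 -14.6 -4.07 -0 -0; 1.3 27.6 -12.7 -4.07 -0 -0.01; 1.3 28.5 -10.7 -4.08 -0.01 -0; 1.3 29.1 -8.6 -4.07 -0 -0.01; 1.2 29.7 -6.5 -4.08 -0.01 -0; 1.3 30.1 -4.5 -4.07 -0 -0; 1.3 30.3 -2.2 -4.07 -0 -0.01; 1.3 30.4 -0.1 -4.08 -0.01 -0
1.3 30.3 2 -4.07 -0 -0.01; 1.2 30.1 4.2 -4.07 -0 -0; 1.3 29.8 6.3 -4.08 -0.01 -0.01; 1.3 29.2 8.5 -4.07 -0 -0; 1.2 28.5 10.4 -4.08 -0.01 -0.01; 1.3 27.7 12.5 -4.07 -0 0; 1.3 26.8 14.4 -4.07 -0 -0; 1.2 25.7 16.3 -4.08 -0.01 -0.01; 1.3 24.4 18.1 -4.07 -0 -0; 1.3 23.1 19.7 -4.07 -0.01 -0.01
```

>>> play_rows:
  steps: "1.3 24.3 -18.2 -4.07 0 0; 1.3 25.6 -16.5 -4.08 0 0; 1.3 26.6 -14.6 -4.07 0 0; 1.3 27.6 -12.7 -4.07 0 0; 1.3 28.5 -10.7 -4.08 0 0; 1.3 29.1 -8.6 -4.07 0 0; 1.2 29.7 -6.5 -4.08 0 0; 1.3 30.1 -4.5 -4.07 0 0; 1.3 30.3 -2.2 -4.07 0 0; 1.3 30.4 0 -4.08 0 0"
  claw: -1
  grip_force: 100

```text
time: 1.15
tool_pos: [372.8, -402.9, 218.0]
tool_rot: [0.199, 0.679, -0.199, 0.678]
force: [0.2, 0.6, 0.3]
grip_width: 85.4
```

>>> play_rows:
  steps: "1.3 30.3 2 -4.07 0 0; 1.2 30.1 4.2 -4.07 0 0; 1.3 29.8 6.3 -4.08 0 0; 1.3 29.2 8.5 -4.07 0 0; 1.2 28.5 10.4 -4.08 0 0; 1.3 27.7 12.5 -4.07 0 0; 1.3 26.8 14.4 -4.07 0 0; 1.2 25.7 16.3 -4.08 0 0; 1.3 24.4 18.1 -4.07 0 0; 1.3 23.1 19.7 -4.07 0 0"

```text
time: 2.15
tool_pos: [554.6, -159.4, 205.3]
tool_rot: [-0.049, 0.706, 0.05, 0.705]
force: [0.8, 0.7, 0.5]
grip_width: 85.4
```

Run:
```python
from h import *
from cell import snapshot
import cv2,json
s=snapshot("wrist"); cv2.imwrite("pics/w1.png",s["img"][:,:,::-1]); 
st,p,Q=cur(); print(p,np.degrees((Rt(.137,0).inv()*Q).as_rotvec()),st["time"],st["force"],st["joint_pos"])
print(s["eye"],s["rotation"])
```

```text
[ 556.341555   -156.11781964  205.15869184] [-0.41950073 -0.09211595  0.16041779] 2.2 [-0.35067457  1.02617587 -0.00297078] [-0.45050868  0.0967446   1.84507857  0.00345554  1.19999706 -0.59608287]
[543.06409389 -83.10665564 347.01358557] [0.98597381 0.0688174  0.01015181 0.15171275]
```

View pics/w1.png

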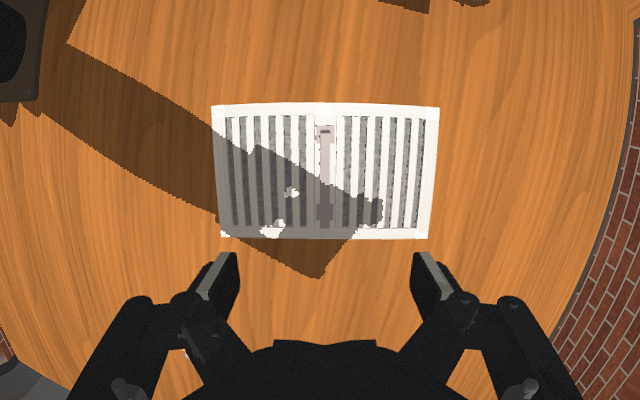

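The wrist view shows the grille corners near (212,107), (438,108), (427,238) and (221,237), with the handle bar at column ~325. I'll enlarge it.

Run:
```python
import cv2
from h import *
st,p,Q=cur(); print(p,np.degrees((Rt(.137,0).inv()*Q).as_rotvec()),st["time"])
from cell import snapshot
s=snapshot("wrist"); im=s["img"][:,:,::-1]; cv2.imwrite("pics/w2.png",im); print(repr(s["eye"]),repr(s["rotation"]))
np.savez("w2.npz",**{k:s[k] for k in("fx","cx","cy","eye","rotation")})
cv2.imwrite("pics/w2c.png",cv2.resize(im[95:250,200:450],None,fx=3.2,fy=3.2,interpolation=cv2.INTER_CUBIC))
st,p,Q=cur(); print(p,np.degrees((Rt(.137,0).inv()*Q).as_rotvec()),st["time"])
```

```text
[ 556.341555   -156.11781964  205.15869184] [-0.41950073 -0.09211595  0.16041779] 2.2
array([544.26317189, -80.2906346 , 347.01678877]) array([0.98602159, 0.07084515, 0.01141562, 0.15037308])
[ 555.18047929 -157.88809083  205.12603625] [-0.25427645  0.01331834  0.07186988] 2.25
```

View pics/w2c.png

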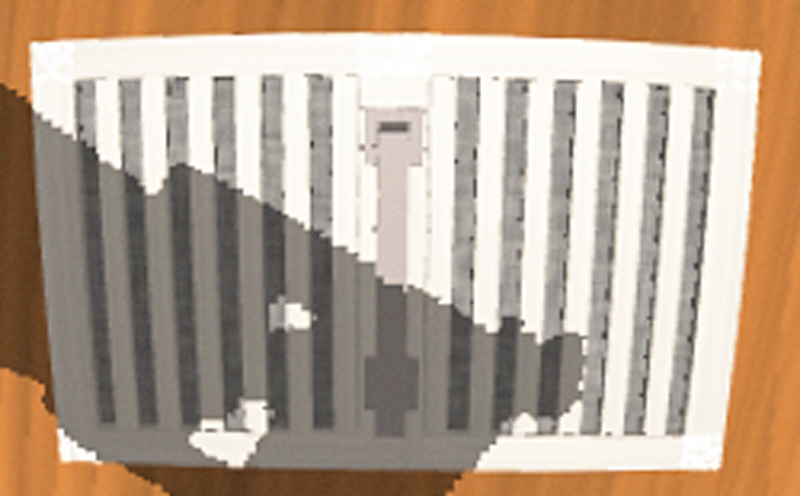

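```bash
cat >> h.py <<'E'
def fish(s,P):
    p=R.from_quat(s["rotation"]).inv().apply(np.atleast_2d(P)-s["eye"]); n=np.hypot(p[:,0],p[:,1]); t=np.arctan2(n,p[:,2])
    return np.c_[s["cx"]+s["fx"]*t*p[:,0]/n,s["cy"]+s["fx"]*t*p[:,1]/n]
E
python3 - <<'E'
from h import *
s=np.load("w2.npz")
U=un([(31,42),(761,52),(720,470),(61,461)],3.2,(200,95)); L=[(-129,80,8),(129,80,8),(129,-80,8),(-129,-80,8)]
r=least_squares(lambda p:(fish(s,loc(p,L))-U).ravel(),[554,-159,.137]);print(r.x,r.fun.round(2))
# with bar top ends
B=fish(s,loc(r.x,[(0,50,46),(0,-50,46)])); print(((B-(200,95)+.5)*3.2))
st,p,Q=cur(); x,y,yaw=r.x
print(p,st["time"]); rows(p,Q,[x,y,20.5],Rt(yaw,0),12)
E
```

```text
[ 5.54142063e+02 -1.60714187e+02  1.29142708e-01] [-0.16  0.07  0.19  0.08 -0.14 -0.13  0.1  -0.07]
[[394.9321845  133.16488902]
 [390.92241075 438.22526323]]
[ 555.18047929 -157.88809083  205.12603625] 2.25
15.4 -0.2 -0.1 0.06 -0 -0.01; 15.4 -0.3 -0.1 0.06 -0 -0; 15.4 -0.2 -0.1 0.06 -0 -0.01; 15.3 -0.3 -0.2 0.05 -0 -0; 15.4 -0.2 -0.1 0.06 -0.01 -0.01; 15.4 -0.2 -0.1 0.06 0 -0.01; 15.4 -0.2 -0.1 0.06 0 -0; 15.4 -0.3 -0.1 0.06 0 -0.01; 15.4 -0.2 -0.1 0.06 -0 -0; 15.4 -0.2 -0.2 0.06 -0 -0.01
15.3 -0.3 -0.1 0.06 -0 -0.01; 15.4 -0.2 -0.1 0.05 -0 -0
```

>>> play_rows:
  steps: "16 0 0 0.2 0 0; 16 0 0 0.2 0 0; 16 0 0 0 0 0; 16 0 0 0 0 0; 16 0 0 0 0 0; 16 0 0 0 0 0; 16 0 0 0 0 0; 0 0 0 0 0 0; 0 0 0 0 0 0"

```text
time: 3.15
tool_pos: [554.1, -160.5, 93.3]
tool_rot: [-0.046, 0.706, 0.046, 0.705]
force: [0.3, -0.0, 0.6]
grip_width: 85.5
```

Run:
```python
from h import *
st,p,Q=cur(); print(p,st["time"],st["force"]); rows(p,Q,[554.1,-160.7,20.5],Rt(.129,0),6)
```

```text
[ 554.0760441  -160.51942754   93.27279666] 3.15 [ 0.33285946 -0.03142651  0.60488126]
12.1 -0 0 0.01 -0.01 -0; 12.2 -0.1 0 0.01 -0 -0.01; 12.1 -0 0 0.01 -0.01 -0; 12.1 -0 0 0.01 -0 -0.01; 12.1 -0.1 0 0.01 -0.01 -0; 12.2 -0 0 0.01 -0.01 -0
```

>>> play_rows:
  steps: "12 0 0 0 0 0; 12 0 0 0 0 0; 12 0 0 0 0 0; 12 0 0 0 0 0; 12 0 0 0 0 0; 8 0 0 0 0 0; 5 0 0 0 0 0; 0 0 0 0 0 0"

```text
time: 3.95
tool_pos: [553.6, -160.3, 19.8]
tool_rot: [-0.046, 0.706, 0.046, 0.705]
force: [-0.3, -0.1, 0.3]
grip_width: 85.4
```

>>> play_rows:
  steps: "0 0 0 0 0 0; 0 0 0 0 0 0; 0 0 0 0 0 0; 0 0 0 0 0 0; 0 0 0 0 0 0; 0 0 0 0 0 0; 0 0 0 0 0 0; 0 0 0 0 0 0"
  claw: 1
  grip_force: 100

```text
time: 4.75
tool_pos: [554.4, -160.7, 21.2]
tool_rot: [-0.046, 0.705, 0.046, 0.706]
force: [-1.3, 1.7, 4.8]
grip_width: 8.2
```

Run:
```python
from h import *
st,p,Q=cur(); print(p,st["time"],st["force"],st["wrist_torque"],st["grip_width"],np.degrees((Rt(.129,0).inv()*Q).as_rotvec()))
```

```text
[ 554.38118999 -160.67238157   21.2256572 ] 4.75 [-1.27717577  1.68910362  4.75345684] [0.11812967 0.23124576 0.0155492 ] 8.241704008835121 [-0.05701307 -0.01997747 -0.01122626]
```

>>> play_rows:
  steps: "-3 0 0 0 0 0; -8 0 0 0 0 0; -15 0 0 0 0 0; -15 0 0 0 0 0; -15 0 0 0 0 0; -5 0 0 0 0 0; 0 0 0 0 0 0"

```text
time: 5.45
tool_pos: [555.2, -161.1, 83.7]
tool_rot: [-0.047, 0.704, 0.045, 0.707]
force: [-0.9, 0.0, -4.3]
grip_width: 8.2
```

Run:
```python
from h import *
from cell import snapshot
import cv2
st,p,Q=cur(); print(p,st["time"],st["force"],st["wrist_torque"],st["grip_width"])
T=Rt(-.068,0)*R.from_rotvec([0,0,np.radians(-12)]); print("ydir",T.apply([0,1,0]))
rows(p,Q,[520,-20,310],T,16)
im=snapshot("side")["img"][:,:,::-1]; cv2.imwrite("pics/s2.png",cv2.resize(im[60:280,200:480],None,fx=2.8,fy=2.6))
```

```text
[ 555.20547897 -161.07215118   83.74559415] 5.45 [-0.88758327  0.01383923 -4.29843341] [0.01604458 0.02367659 0.0238717 ] 8.183278274281445
ydir [ 0.06646279  0.97588699 -0.20791169]
-14.2 9 -1 0.71 0.09 -0.74; -14.2 8.8 -1.1 0.7 0.08 -0.74; -14.4 8.6 -1.3 0.71 0.09 -0.74; -14.5 8.4 -1.4 0.7 0.08 -0.75; -14.6 8.2 -1.5 0.71 0.09 -0.74; -14.7 8 -1.6 0.7 0.08 -0.74; -14.8 7.8 -1.7 0.71 0.09 -0.74; -14.9 7.5 -1.9 0.7 0.09 -0.74; -15 7.4 -2 0.71 0.08 -0.74; -15.1 7.1 -2.1 0.7 0.09 -0.74
-15.2 6.9 -2.2 0.71 0.08 -0.75; -15.2 6.6 -2.3 0.7 0.09 -0.74; -15.4 6.5 -2.4 0.71 0.08 -0.74; -15.4 6.2 -2.5 0.7 0.09 -0.74; -15.5 6 -2.6 0.71 0.09 -0.74; -15.5 5.8 -2.7 0.7 0.08 -0.74
```

View pics/s2.png

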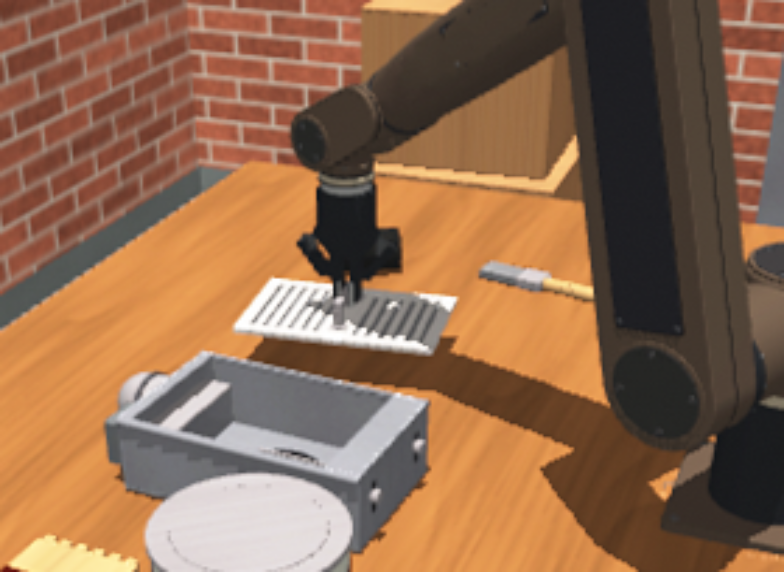

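The grille is off the bench, held level at about (345,320) in the crop. Next I carry it beside the box, rolled so the wrist camera sees the box.

Run:
```python
from h import *
st,p,Q=cur(); print(p,st["time"])
T=Rt(-.068,0)*R.from_rotvec([0,0,np.radians(15)]); print("ydir",T.apply([0,1,0]))
rows(p,Q,[520,-35,310],T,16)
```

```text
[ 554.44213609 -160.72902041   82.51703316] 5.5
ydir [0.06563235 0.96369347 0.25881905]
-14.2 8.1 -1.1 0.71 -0.09 0.94; -14.1 8.2 -1.2 0.7 -0.09 0.93; -14 8.5 -1.2 0.71 -0.08 0.94; -13.8 8.7 -1.4 0.7 -0.09 0.94; -13.7 8.9 -1.4 0.71 -0.09 0.93; -13.5 9.2 -1.5 0.7 -0.09 0.94; -13.4 9.3 -1.7 0.71 -0.09 0.94; -13.2 9.5 -1.7 0.7 -0.09 0.93; -13.1 9.7 -1.8 0.71 -0.08 0.94; -12.9 9.9 -1.9 0.7 -0.09 0.94
-12.8 10.1 -2 0.71 -0.09 0.93; -12.6 10.2 -2.1 0.7 -0.09 0.94; -12.4 10.5 -2.2 0.71 -0.09 0.94; -12.3 10.6 -2.4 0.71 -0.09 0.93; -12.1 10.8 -2.4 0.7 -0.08 0.94; -11.9 10.9 -2.6 0.71 -0.09 0.94
```

>>> play_rows:
  steps: "-14.2 8.1 -1.1 0.71 -0.09 0.94; -14.1 8.2 -1.2 0.7 -0.09 0.93; -14 8.5 -1.2 0.71 -0.08 0.94; -13.8 8.7 -1.4 0.7 -0.09 0.94; -13.7 8.9 -1.4 0.71 -0.09 0.93; -13.5 9.2 -1.5 0.7 -0.09 0.94; -13.4 9.3 -1.7 0.71 -0.09 0.94; -13.2 9.5 -1.7 0.7 -0.09 0.93; -13.1 9.7 -1.8 0.71 -0.08 0.94; -12.9 9.9 -1.9 0.7 -0.09 0.94"

```text
time: 6.5
tool_pos: [532.0, -81.6, 223.2]
tool_rot: [0.056, 0.704, 0.06, 0.706]
force: [0.0, 0.4, -3.3]
grip_width: 7.7
```

>>> play_rows:
  steps: "-12.8 10.1 -2 0.71 -0.09 0.93; -12.6 10.2 -2.1 0.7 -0.09 0.94; -12.4 10.5 -2.2 0.71 -0.09 0.94; -12.3 10.6 -2.4 0.71 -0.09 0.93; -12.1 10.8 -2.4 0.7 -0.08 0.94; -11.9 10.9 -2.6 0.71 -0.09 0.94; 0 0 0 0 0 0; 0 0 0 0 0 0; 0 0 0 0 0 0"

```text
time: 7.4
tool_pos: [519.6, -35.1, 308.4]
tool_rot: [0.116, 0.698, 0.068, 0.703]
force: [0.2, -0.2, -4.5]
grip_width: 7.9
```

Run:
```python
import cv2
from h import *
from cell import snapshot
s=snapshot("wrist"); im=s["img"][:,:,::-1]; cv2.imwrite("pics/w3.png",im)
np.savez("w3.npz",**{k:s[k] for k in("fx","cx","cy","eye","rotation")})
st,p,Q=cur(); print(p,np.degrees((Rt(-.068,0).inv()*Q).as_rotvec()),st["time"],st["grip_width"],st["force"])
b=(505.5,162.3,-.068)
print(fish(s,loc(b,[(-144,-88,105),(-144,88,105),(144,88,105),(144,-88,105)])))
```

```text
[519.60723728 -35.06780674 308.20574996] [ 0.03433114  0.18592488 15.04705942] 7.45 7.910146327420113 [-0.43662057  0.90045627 -3.6154524 ]
[[188.98204495 129.61111378]
 [201.34775764   8.8063898 ]
 [411.89285673   3.44696303]
 [421.6710336  127.00056964]]
```

View pics/w3.png

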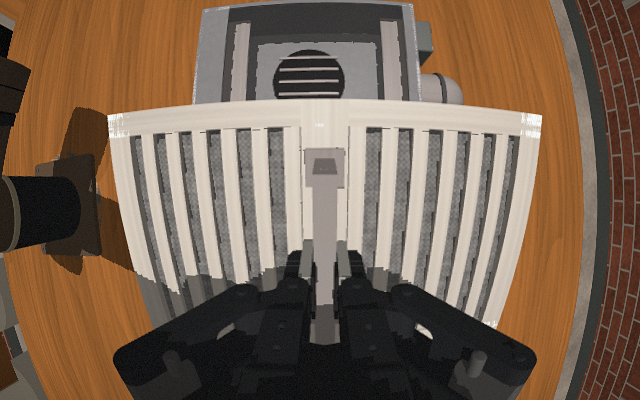

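The box's +y top edge is visible: corners at ~(203,9) and ~(412,4), with the rims and ledges inside. The grille hides the −y edge below row 100. Enlarging.

Run:
```python
import cv2
im=cv2.imread("pics/w3.png")
cv2.imwrite("pics/w3c.png",cv2.resize(im[0:105,185:440],None,fx=3.1,fy=3.1,interpolation=cv2.INTER_CUBIC))
```

```text
(no output)
```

View pics/w3c.png

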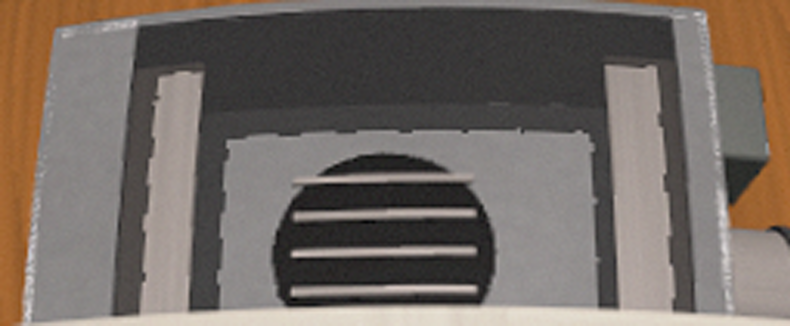

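Run:
```python
from h import *
s=dict(np.load("w3.npz"))
C=[((57,28),(-144,88,105)),((708,11),(144,88,105)),((136,23),(-104,84,105)),((674,19),(128,84,105)),((205,66),(-82,84,None)),((604,66),(104,84,None))]
Ln=[((23,320),-144,105),((113,315),-104,105),((695,310),128,105),((729,310),144,105),((189,310),-82,None),((615,310),104,None)]
U=un([c[0] for c in C]+[l[0] for l in Ln],3.1,(185,0))
def f(q,sub=None):
    z=q[3]; L=[tuple(z if v is None else v for v in c[1]) for c in C]+[(l[1],q[4+i],z if l[2] is None else l[2]) for i,l in enumerate(Ln)]
    return (fish(s,loc(q[:3],L))-U).ravel()
r=least_squares(f,[505,162,-.068,70]+[-40]*6,loss="soft_l1");print(r.x.round(3));print(f(r.x).reshape(-1,2).round(2))
J=r.jac; print(np.sqrt(np.diag(np.linalg.inv(J.T@J)))[:4]*.4)
```

```text
[ 5.06657e+02  1.61431e+02 -7.20000e-02  6.03440e+01 -5.28770e+01
 -5.38350e+01 -5.29180e+01 -5.18160e+01 -4.10170e+01 -4.18570e+01]
[[-0.68  0.05]
 [ 0.07  1.18]
 [ 0.56  0.22]
 [-0.14 -0.29]
 [ 0.89  0.04]
 [-0.31 -1.15]
 [-0.9  -0.05]
 [-1.09 -0.04]
 [ 0.01 -0.  ]
 [ 1.38 -0.04]
 [ 0.53  0.02]
 [-0.12  0.  ]]
[0.21010203 0.36507296 0.00192774 1.00236046]
```

Run:
```python
from h import *
import cv2
b=(506,161.6,-.071)
im=cv2.imread("pics/side0.png"); k=9; o=np.array((235,185))
c=cv2.resize(im[185:245,235:320],None,fx=k,fy=k,interpolation=cv2.INTER_CUBIC)
def ln(a,d,col,cam="side"):
    q=((proj(cam,loc(b,[a,d]))-o+.5)*k).astype(int); cv2.line(c,tuple(map(int,q[0])),tuple(map(int,q[1])),col,1)
for z,col in((60,(0,0,255)),(70,(0,255,0))):
    ln((104,-84,z),(104,84,z),col); ln((104,-84,z),(140,-84,z),col)
ln((128,-84,105),(128,84,105),(255,255,0)); ln((144,-88,105),(144,88,105),(255,255,0));ln((144,-88,105),(-144,-88,105),(255,255,0));ln((144,-84,105),(-144,-84,105),(255,0,255))
cv2.imwrite("pics/ov.png",c)
```

```text
(no output)
```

View pics/ov.png

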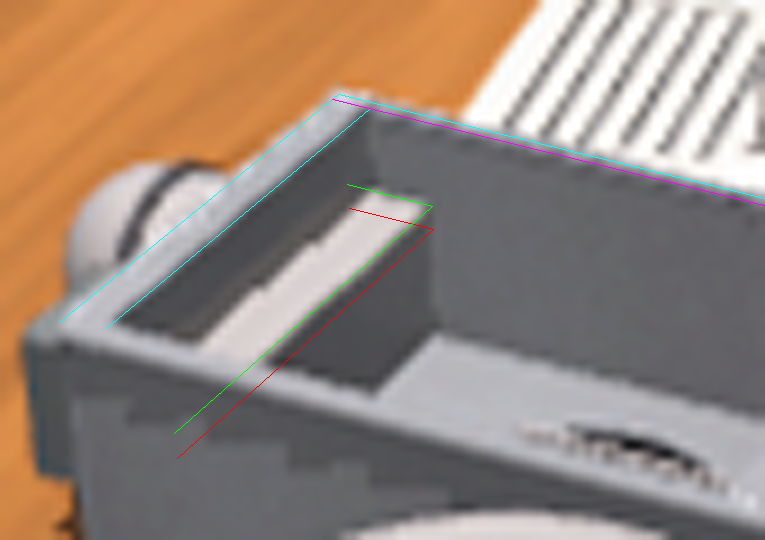

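```bash
cat >> h.py <<'E'
B=[506.2,161.5,-.071]; HZ=21.2
def tgt(xn,zn,th,y=0,dyaw=0):
    """TCP pose for grille near lower edge at box (xn,zn), tilt th"""
    c,s=np.cos(th),np.sin(th); L=[xn+129*c-HZ*s, y, zn+129*s+HZ*c]
    return loc(B,[L])[0],Rt(B[2]+dyaw,0,th)
def inv(p,Q):
    """from tool pose: xn,zn,th,y,dyaw of grille, assuming rigid"""
    q=R.from_euler('z',-B[2]).apply(p-np.array([B[0],B[1],0])); M=(R.from_euler('z',-B[2])*Q).as_matrix()
    gx=M[:,2]; n=-M[:,0]; o=q-HZ*n; e=o-129*gx; f=o+129*gx
    return dict(xn=e[0].round(1),zn=e[2].round(1),xf=f[0].round(1),zf=f[2].round(1),th=np.arctan2(gx[2],gx[0]).round(4),y=o[1].round(1),dyaw=np.arctan2(gx[1],gx[0]).round(4),roll=M[2,1].round(4))
def go(a,n):
    st,p,Q=cur(); print(st["time"],st["force"].round(1),st["wrist_torque"].round(2),round(st["grip_width"],1),inv(p,Q)); rows(p,Q,*a,n)
E
python3 - <<'E'
from h import *
go(tgt(-92,135,.26),20)
E
```

```text
7.45 [-0.4  0.9 -3.6] [-0.24  0.07 -0.05] 7.9 {'xn': np.float64(-101.8), 'zn': np.float64(288.2), 'xf': np.float64(156.2), 'zf': np.float64(287.3), 'th': np.float64(-0.0033), 'y': np.float64(-189.6), 'dyaw': np.float64(0.0028), 'roll': np.float64(0.2596)}
8.3 7.9 0 -0.09 -0.75 -0.75; 8.2 7.9 -0 -0.09 -0.75 -0.75; 8.1 8.1 -0.2 -0.09 -0.75 -0.75; 8 8.2 -0.2 -0.09 -0.75 -0.75; 7.9 8.3 -0.3 -0.09 -0.76 -0.75; 7.7 8.4 -0.5 -0.1 -0.75 -0.74; 7.7 8.5 -0.5 -0.09 -0.75 -0.75; 7.5 8.6 -0.6 -0.09 -0.75 -0.75; 7.4 8.7 -0.6 -0.09 -0.75 -0.75; 7.3 8.8 -0.8 -0.09 -0.75 -0.75
7.1 8.9 -0.8 -0.09 -0.75 -0.75; 7.1 9 -0.9 -0.09 -0.75 -0.75; 6.9 9 -1 -0.09 -0.75 -0.75; 6.7 9.2 -1.1 -0.09 -0.75 -0.75; 6.6 9.3 -1.2 -0.1 -0.75 -0.75; 6.5 9.3 -1.2 -0.09 -0.76 -0.74; 6.4 9.4 -1.3 -0.09 -0.75 -0.75; 6.2 9.6 -1.3 -0.09 -0.75 -0.75; 6.1 9.6 -1.4 -0.09 -0.75 -0.75; 5.9 9.6 -1.5 -0.09 -0.75 -0.75
```

>>> play_rows:
  steps: "8.3 7.9 0 -0.09 -0.75 -0.75; 8.2 7.9 0 -0.09 -0.75 -0.75; 8.1 8.1 -0.2 -0.09 -0.75 -0.75; 8 8.2 -0.2 -0.09 -0.75 -0.75; 7.9 8.3 -0.3 -0.09 -0.76 -0.75; 7.7 8.4 -0.5 -0.1 -0.75 -0.74; 7.7 8.5 -0.5 -0.09 -0.75 -0.75; 7.5 8.6 -0.6 -0.09 -0.75 -0.75; 7.4 8.7 -0.6 -0.09 -0.75 -0.75; 7.3 8.8 -0.8 -0.09 -0.75 -0.75"

```text
time: 8.45
tool_pos: [526.7, 62.8, 248.5]
tool_rot: [0.069, 0.656, 0.02, 0.751]
force: [0.1, 0.5, -3.0]
grip_width: 8.1
```

>>> play_rows:
  steps: "7.1 8.9 -0.8 -0.09 -0.75 -0.75; 7.1 9 -0.9 -0.09 -0.75 -0.75; 6.9 9 -1 -0.09 -0.75 -0.75; 6.7 9.2 -1.1 -0.09 -0.75 -0.75; 6.6 9.3 -1.2 -0.1 -0.75 -0.75; 6.5 9.3 -1.2 -0.09 -0.76 -0.74; 6.4 9.4 -1.3 -0.09 -0.75 -0.75; 6.2 9.6 -1.3 -0.09 -0.75 -0.75; 6.1 9.6 -1.4 -0.09 -0.75 -0.75; 5.9 9.6 -1.5 -0.09 -0.75 -0.75"

```text
time: 9.45
tool_pos: [533.6, 160.6, 189.0]
tool_rot: [0.021, 0.608, -0.028, 0.793]
force: [0.5, 0.7, -3.3]
grip_width: 8.2
```

>>> play_rows:
  steps: "0 0 0 0 0 0; 0 0 0 0 0 0; 0 0 0 0 0 0"

```text
time: 9.75
tool_pos: [534.2, 159.3, 190.1]
tool_rot: [0.022, 0.608, -0.028, 0.793]
force: [-0.0, 0.2, -3.8]
grip_width: 8.0
```

Run:
```python
from h import *
import cv2
from cell import snapshot
a=snapshot("side"); c=snapshot("scene")
i=a["img"][:,:,::-1]; cv2.imwrite("pics/s3.png",cv2.resize(i[150:260,220:380],None,fx=5,fy=5,interpolation=cv2.INTER_CUBIC))
i=c["img"][:,:,::-1]; cv2.imwrite("pics/c3.png",cv2.resize(i[130:280,290:440],None,fx=4,fy=4,interpolation=cv2.INTER_CUBIC))
w=snapshot("wrist"); cv2.imwrite("pics/w4.png",w["img"][:,:,::-1])
np.savez("w4.npz",**{k:w[k] for k in("fx","cx","cy","eye","rotation")})
go(tgt(-95,100,.26),5)
```

```text
9.9 [-0.2 -0.6 -3.1] [ 0.06  0.29 -0.  ] 8.2 {'xn': np.float64(-90.9), 'zn': np.float64(136.3), 'xf': np.float64(158.2), 'zf': np.float64(203.3), 'th': np.float64(0.2627), 'y': np.float64(-0.4), 'dyaw': np.float64(-0.0007), 'roll': np.float64(-0.0)}
6.9 0.1 -2.7 -0.01 0.03 0; 6.8 0.1 -2.6 -0 0.03 0; 6.9 0 -2.7 -0.01 0.03 0.01; 6.9 0.1 -2.6 -0.01 0.03 -0; 6.8 0.1 -2.7 -0.01 0.03 0
```

View pics/s3.png

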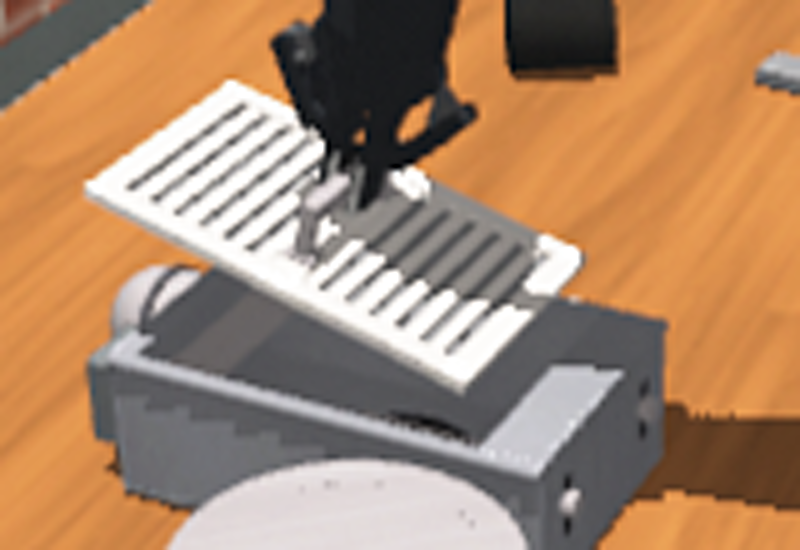

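View pics/c3.png

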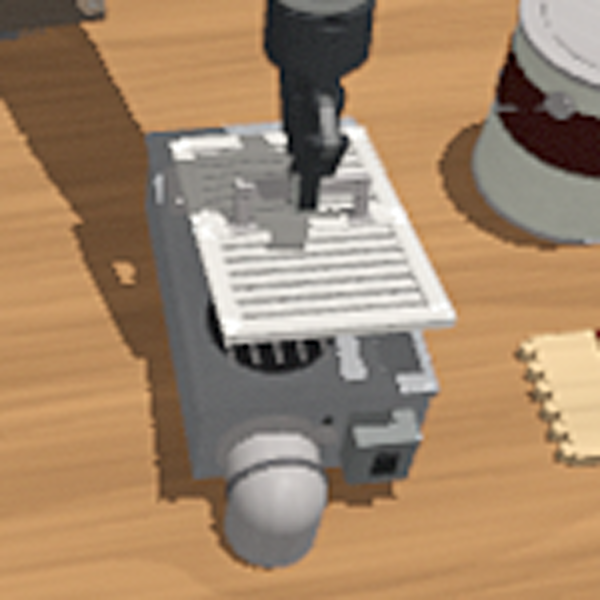

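View pics/w4.png

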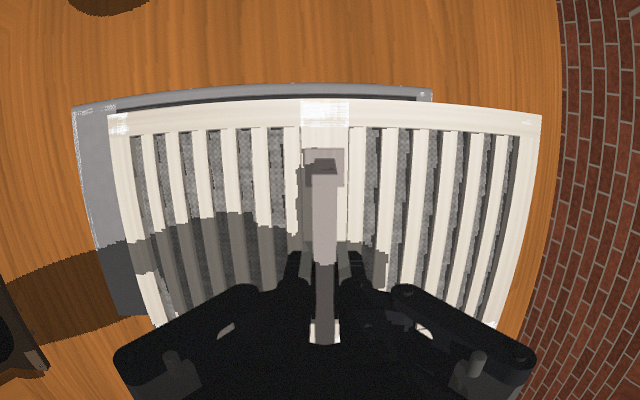

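Run:
```python
import cv2
im=cv2.imread("pics/w4.png")
cv2.imwrite("pics/w4c.png",cv2.resize(im[75:235,60:260],None,fx=3.7,fy=3.7,interpolation=cv2.INTER_CUBIC))
cv2.imwrite("pics/w4d.png",cv2.resize(im[75:150,380:560],None,fx=4,fy=4,interpolation=cv2.INTER_CUBIC))
```

```text
(no output)
```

View pics/w4c.png

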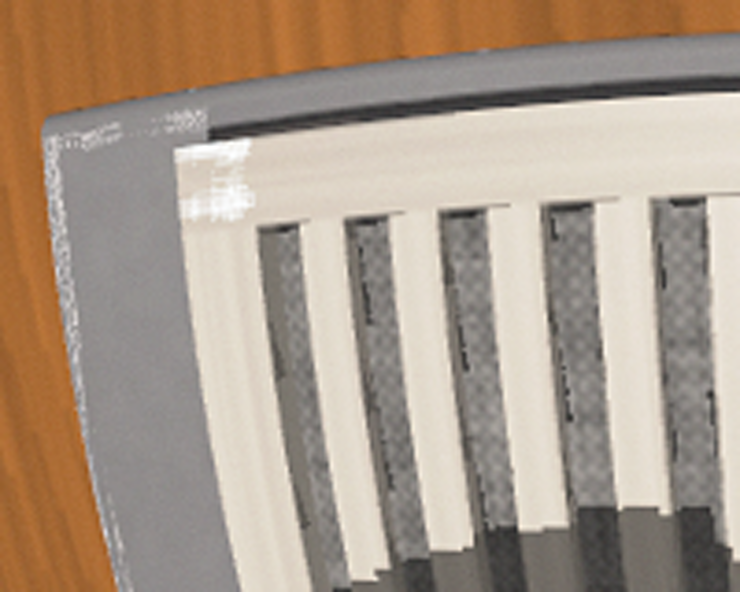

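View pics/w4d.png

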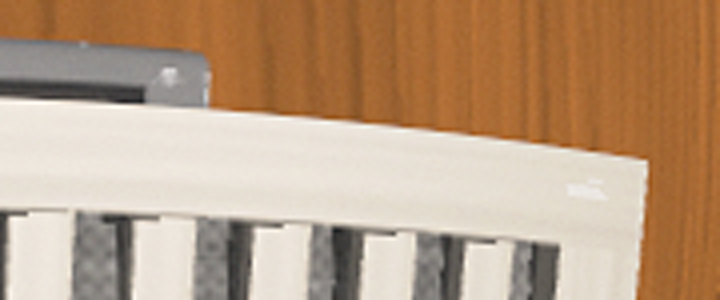

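Run:
```python
from h import *
s=dict(np.load("w4.npz"))
A=lambda U:un(U,3.7,(60,75)); D=lambda U:un(U,4,(380,75))
U=np.r_[A([(45,122),(207,137)]),D([(208,54),(147,87)])]; L=[(-144,88,105),(-104,84,105),(144,88,105),(128,84,105)]
l=A([(112,560)])[0]
def f(q): return np.r_[(fish(s,loc(q[:3],L))-U).ravel(),(fish(s,loc(q[:3],[(-144,q[3],105)]))-l).ravel()]
r=least_squares(f,[506,161,-.07,0]);print(r.x.round(3),r.fun.round(2))
# grille from tool-frame: camera eye vs state
st,p,Q=cur()
S5=lambda U:un(U,5,(220,150)); S4=lambda U:un(U,4,(290,130))
gs=S5([(233,82),(85,187),(468,385),(582,258)]); gL=np.array([(129,-80,8),(129,80,8),(-129,80,8),(-129,-80,8)])
gc=S4([(455,322),(223,340)]); cL=np.array([(129,80,8),(129,-80,8)])
gw=np.r_[A([(175,150)]),D([(647,160)])]; wL=np.array([(-129,80,8),(129,80,8)])
def pose(q): # grille origin & rot from tool nominal with corrections dx(tool z),dy,dn, rotations
    Qg=Q*R.from_rotvec(q[3:6])
    M=Q.as_matrix(); o=p+M[:,2]*q[0]+M[:,1]*q[1]+M[:,0]*(HZ+q[2]); G=Qg.as_matrix(); G=np.c_[G[:,2],G[:,1],-G[:,0]]
    return o,G
def F(q,use=(1,1,1)):
    o,G=pose(q); out=[]
    if use[0]: out.append((proj("side",gL@G.T+o)-gs).ravel())
    if use[1]: out.append((proj("scene",cL@G.T+o)-gc).ravel())
    if use[2]: out.append((fish(s,wL@G.T+o)-gw).ravel())
    return np.concatenate(out)
print(F(np.zeros(6)).round(1))
for u in((1,1,1),(0,0,1),(1,1,0)):
  reg=np.array([.3,.3,.3,40,40,40])
  r=least_squares(lambda q:np.r_[F(q,u),q*reg],np.zeros(6));print(u,r.x.round(3),F(r.x,u).round(1))
```

```text
[ 5.07474e+02  1.62420e+02 -6.00000e-02 -2.64100e+00] [-1.26  3.46 -0.08 -3.53  1.26  2.58  0.57 -2.14 -0.41  0.1 ]
[-0.6 -0.  -0.6  0.1 -1.2 -0.1  0.5 -0.2 -0.1 -0.8  0.4 -1.   0.6 -0.9
  2.4 -0.3]
(1, 1, 1) [-6.650e-01 -4.540e-01  1.077e+00 -1.000e-03  5.000e-03  3.000e-03] [-0.5  0.5 -0.4  0.6 -0.9 -0.1  0.7 -0.1 -0.4 -0.6  0.1 -0.6  0.   0.1
  0.1  0. ]
(0, 0, 1) [-0.784 -0.451  0.616 -0.001  0.004 -0.003] [ 0.  -0.   0.1 -0. ]
(1, 1, 0) [-1.120e-01 -1.366e+00  1.366e+00 -4.000e-03  1.000e-03  4.000e-03] [-0.6  0.3 -0.4  0.3 -0.8 -0.2  0.6 -0.1 -0.5 -0.6  0.  -0.5]
```

Run:
```python
from h import *
s=dict(np.load("w4.npz")); print(s["eye"])
A=lambda U:un(U,3.7,(60,75)); D=lambda U:un(U,4,(380,75))
U=np.r_[A([(45,120)]),D([(208,54)])]; L=[(-144,88,105),(144,88,105)]
l=A([(112,560)])[0]
U2=np.r_[A([(130,102),(600,40)]),D([(80,43)])] # outer edge points
def f(q): return np.r_[(fish(s,loc(q[:3],L))-U).ravel(),(fish(s,loc(q[:3],[(-144,q[3],105)]))-l).ravel(),(fish(s,loc(q[:3],[(q[4],88,105),(q[5],88,105),(q[6],88,105)]))-U2).ravel()]
r=least_squares(f,[506,161,-.07,0,-100,0,100]);print(r.x.round(3),r.fun.round(2))
```

```text
[502.05060319 238.63135033 327.02503989]
[ 5.07770e+02  1.65104e+02 -6.20000e-02 -5.64400e+00 -1.21631e+02
 -2.39130e+01  1.11277e+02] [-1.21 -0.06  1.62 -0.16 -0.3   0.07 -0.   -0.02  0.03  0.4   0.01 -0.11]
```

Run:
```python
import cv2,numpy as np
im=cv2.imread("pics/w4.png")
c=cv2.resize(im[80:112,180:290],None,fx=7,fy=14,interpolation=cv2.INTER_NEAREST).astype(float)
cv2.imwrite("pics/w4e.png",np.clip(c*1.6,0,255))
for x in (222,260): print([tuple(int(v) for v in im[r,x]) for r in range(82,104)])
```

```text
[(51, 99, 160), (53, 102, 162), (48, 96, 162), (62, 96, 140), (108, 112, 124), (130, 130, 134), (134, 135, 140), (142, 140, 146), (148, 149, 153), (145, 148, 151), (144, 144, 147), (143, 143, 148), (145, 145, 148), (144, 146, 149), (140, 143, 144), (99, 100, 102), (57, 55, 55), (58, 62, 62), (65, 65, 66), (61, 58, 60), (204, 216, 231), (210, 223, 231)]
[(54, 109, 173), (69, 103, 146), (119, 118, 114), (133, 135, 136), (139, 137, 144), (140, 142, 146), (149, 151, 155), (147, 147, 150), (142, 142, 147), (147, 148, 152), (142, 142, 146), (147, 149, 152), (137, 139, 140), (101, 101, 103), (57, 56, 57), (60, 62, 63), (62, 61, 63), (88, 91, 94), (230, 240, 247), (218, 228, 236), (215, 226, 235), (214, 225, 232)][ WARN:0@0.089] global loadsave.cpp:1063 imwrite_ Unsupported depth image for selected encoder is fallbacked to CV_8U.
```

View pics/w4e.png

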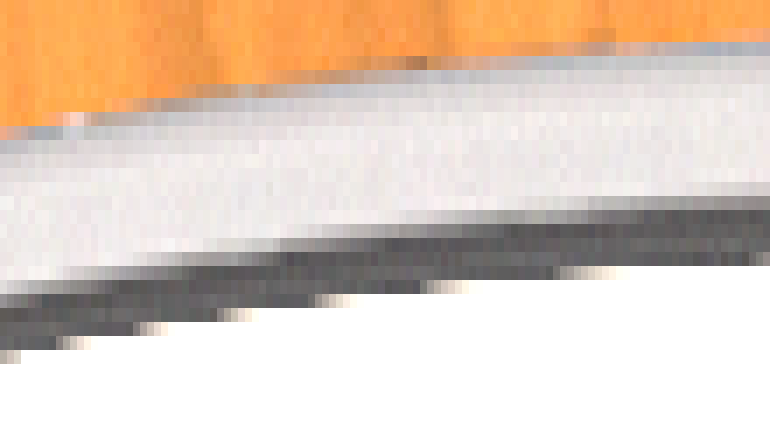

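Run:
```python
from h import *
s=dict(np.load("w4.npz"))
A=lambda U:un(U,3.7,(60,75)); D=lambda U:un(U,4,(380,75))
for L,U in (([(-104,84,105),(128,84,105)],np.r_[A([(207,134)]),D([(147,87)])]),([(-144,88,105),(144,88,105)],np.r_[A([(45,135)]),D([(210,72)])])):
  r=least_squares(lambda q:(fish(s,loc(q,L))-U).ravel(),[506,161,-.07]);print(r.x.round(3),r.fun.round(2))
b=[506.5,161.6,-.068]
print((fish(s,loc(b,[(-144,88,105),(-144,88,0),(-104,84,105)]))-(60,75)+.5)*3.7,(fish(s,loc(b,[(144,88,105),(144,88,0),(128,84,105)]))-(380,75)+.5)*4)
```

```text
[ 5.07139e+02  1.60555e+02 -5.90000e-02] [-0.22  0.02  0.26  0.  ]
[ 5.07263e+02  1.61540e+02 -6.50000e-02] [-0.93  0.07  1.02  0.02]
[[ 39.90679754 134.17254268]
 [219.92993242 121.1081433 ]
 [206.11430538 124.89676629]] [[212.53551233  74.20510195]
 [  2.63201443  77.93989388]
 [148.60245336  87.99819257]]
```

```bash
sed -i 's/^B=.*/B=[506.8,161.3,-.066]; HZ=21.8/' h.py
python3 - <<'E'
from h import *
go(tgt(-95,82,.26),8)
E
```

```text
9.9 [-0.2 -0.6 -3.1] [ 0.06  0.29 -0.  ] 8.2 {'xn': np.float64(-91.4), 'zn': np.float64(135.7), 'xf': np.float64(157.8), 'zf': np.float64(202.7), 'th': np.float64(0.2627), 'y': np.float64(-0.4), 'dyaw': np.float64(-0.0057), 'roll': np.float64(-0.0)}
6.4 0 -2.2 -0.04 0.02 0.01; 6.4 0.1 -2.1 -0.04 0.02 0.01; 6.4 0 -2.2 -0.04 0.02 0.01; 6.4 0.1 -2.2 -0.04 0.02 0.01; 6.4 0 -2.2 -0.04 0.01 0.01; 6.4 0.1 -2.1 -0.03 0.02 0.01; 6.5 0 -2.2 -0.04 0.02 0.01; 6.4 0.1 -2.1 -0.04 0.02 0.02
```

>>> play_rows:
  steps: "6.4 0 -2.2 -0.04 0.02 0; 6.4 0.1 -2.1 -0.04 0.02 0; 6.4 0 -2.2 -0.04 0.02 0; 6.4 0.1 -2.2 -0.04 0.02 0; 6.4 0 -2.2 -0.04 0.01 0; 3.2 0 -1 -0.04 0.02 0; 3.2 0.1 -1.1 -0.04 0 0; 3.2 0.1 -1.1 -0.04 0 0; 3.2 0.1 -1.1 0 0 0; 0 0 0 0 0 0"

```text
time: 10.9
tool_pos: [530.5, 160.2, 141.9]
tool_rot: [0.019, 0.61, -0.027, 0.792]
force: [-0.2, 0.8, -4.8]
grip_width: 8.1
```

Run:
```python
from h import *
import cv2
from cell import snapshot
a=snapshot("side"); 
i=a["img"][:,:,::-1]; cv2.imwrite("pics/s5.png",cv2.resize(i[150:260,220:380],None,fx=5,fy=5,interpolation=cv2.INTER_CUBIC))
go(tgt(-135,78,.26),10)
```

```text
10.95 [ 0.4  0.9 -2.8] [-0.02  0.32 -0.06] 8.1 {'xn': np.float64(-95.2), 'zn': np.float64(88.1), 'xf': np.float64(154.2), 'zf': np.float64(154.3), 'th': np.float64(0.2596), 'y': np.float64(0.5), 'dyaw': np.float64(0.001), 'roll': np.float64(-0.0018)}
-0.1 -0 -4.1 0.01 -0 0.01; -0 -0.1 -4.1 0 -0 0.01; -0.1 -0 -4.1 0.01 -0.01 0.01; -0 -0.1 -4.1 0 0 0.01; -0.1 -0 -4.2 0.01 -0 0; -0 -0.1 -4.1 0 -0 0.01; -0.1 -0 -4.1 0.01 -0.01 0.01; -0 -0.1 -4.1 0.01 0 0.01; -0.1 -0 -4.1 0 0 0.01; -0 -0.1 -4.1 0.01 -0 0.01
```

View pics/s5.png

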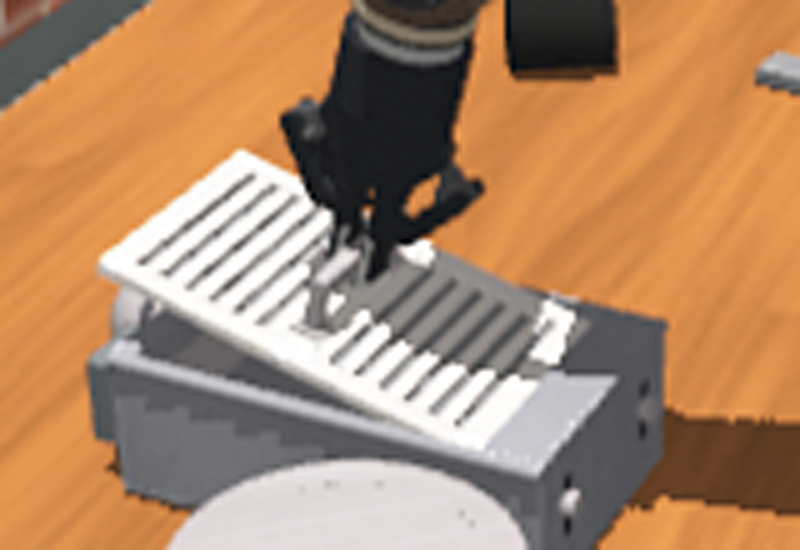

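>>> play_rows:
  steps: "0 0 -4.1 0 0 0; 0 -0.1 -4.1 0 0 0; 0 0 -4.1 0 0 0; 0 -0.1 -4.1 0 0 0; 0 0 -4.1 0 0 0; 0 0 -4 0 0 0; 0 -0.1 -4 0 0 0; 0 0 0 0 0 0"

```text
time: 11.75
tool_pos: [502.6, 161.7, 134.8]
tool_rot: [0.019, 0.61, -0.026, 0.792]
force: [-0.8, -0.2, -3.8]
grip_width: 8.2
```

Run:
```python
from h import *
go(tgt(-135,78,.26),5)
```

```text
11.75 [-0.8 -0.2 -3.8] [0.04 0.28 0.01] 8.2 {'xn': np.float64(-123.4), 'zn': np.float64(80.7), 'xf': np.float64(126.0), 'zf': np.float64(146.7), 'th': np.float64(0.2591), 'y': np.float64(0.1), 'dyaw': np.float64(0.0011), 'roll': np.float64(-0.0018)}
-0.1 -0 -2.4 0.01 -0.01 0.02; -0.1 -0.1 -2.4 0.01 -0.01 0.02; -0.1 0 -2.4 0.02 -0.01 0.01; -0.1 -0 -2.4 0.01 -0.01 0.02; -0.1 -0 -2.4 0.01 -0.01 0.02
```

>>> play_rows:
  steps: "0 0 -2.4 0 0 0; 0 0 -2.4 0 0 0; 0 0 -2.4 0 0 0; 0 0 -2.4 0 0 0; 0 0 -1.5 0 0 0; 0 0 0 0 0 0; 0 0 0 0 0 0"

```text
time: 12.45
tool_pos: [492.7, 162.4, 132.4]
tool_rot: [0.019, 0.609, -0.026, 0.792]
force: [0.6, -0.6, -3.7]
grip_width: 8.3
```

Run:
```python
from h import *
import cv2
from cell import snapshot
for n in("side","scene"):
  i=snapshot(n)["img"][:,:,::-1]; x,y=(220,150) if n=="side" else (295,130)
  cv2.imwrite(f"pics/{n}6.png",cv2.resize(i[y:y+130,x:x+160],None,fx=4.6,fy=4.6,interpolation=cv2.INTER_CUBIC))
go(tgt(-135,76,.1),8)
```

```text
12.55 [-0.1  0.1 -3.3] [-0.    0.3   0.01] 8.3 {'xn': np.float64(-133.1), 'zn': np.float64(78.2), 'xf': np.float64(116.2), 'zf': np.float64(144.6), 'th': np.float64(0.2603), 'y': np.float64(0.1), 'dyaw': np.float64(0.0009), 'roll': np.float64(-0.0016)}
2.8 -0 -0.1 0.01 1.15 0.01; 2.8 -0 0 0 1.15 0.01; 2.8 -0.1 0.1 0.01 1.14 0.01; 2.9 0 0.1 0 1.15 0.01; 2.8 0 0.1 0.01 1.15 0.01; 2.8 -0 0.2 0 1.15 0.01; 2.8 -0 0.3 0.01 1.15 0.02; 2.8 -0.1 0.3 0 1.14 0.01
```

View pics/side6.png

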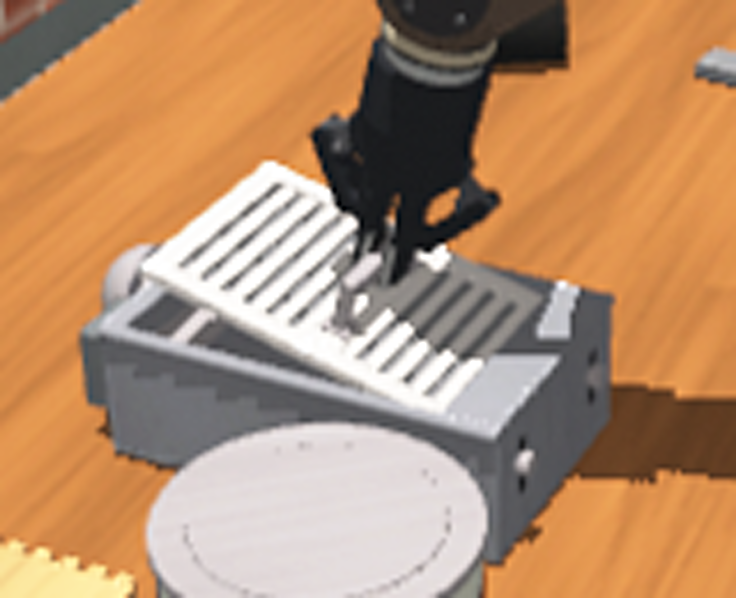

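View pics/scene6.png

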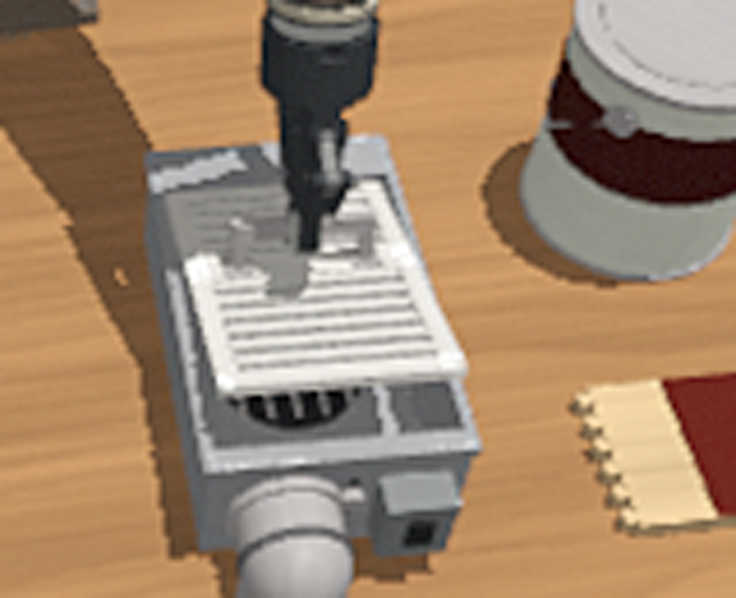

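The near end is now under the deep rim, covering part of the panel in both views. The far end is still up, inside the shallow rim edge. Next I lower the far end.

>>> play_rows:
  steps: "2.8 0 -0.1 0 1.15 0; 2.8 0 0 0 1.15 0; 2.8 -0.1 0.1 0 1.14 0; 2.9 0 0.1 0 1.15 0; 2.8 0 0.1 0 1.15 0; 2.8 0 0.2 0 1.15 0; 2.8 0 0.3 0 1.15 0; 2.8 -0.1 0.3 0 1.14 0; 0 0 0 0 0 0; 0 0 0 0 0 0"

```text
time: 13.55
tool_pos: [497.9, 161.8, 110.3]
tool_rot: [0.021, 0.671, -0.025, 0.741]
force: [-0.2, -0.2, -4.4]
grip_width: 8.1
```

Run:
```python
from h import *
import cv2
from cell import snapshot
for n in("scene",):
  i=snapshot(n)["img"][:,:,::-1]; x,y=(220,150) if n=="side" else (295,130)
  cv2.imwrite(f"pics/{n}7.png",cv2.resize(i[y:y+130,x:x+160],None,fx=4.6,fy=4.6,interpolation=cv2.INTER_CUBIC))
go(tgt(-135,74,.0),10)
```

```text
13.6 [ 0.4 -0.4 -3.9] [ 0.03  0.11 -0.03] 7.8 {'xn': np.float64(-135.3), 'zn': np.float64(75.8), 'xf': np.float64(121.5), 'zf': np.float64(101.5), 'th': np.float64(0.0996), 'y': np.float64(-0.1), 'dyaw': np.float64(0.0007), 'roll': np.float64(-0.0017)}
1.5 0 0.2 0 0.57 0.01; 1.5 0 0.1 0.01 0.57 0.01; 1.4 0 0.2 0 0.57 0.01; 1.5 0 0.2 0 0.57 0.01; 1.5 0 0.2 0.01 0.57 0.01; 1.4 0 0.3 0 0.58 0.01; 1.5 0.1 0.2 0.01 0.57 0.01; 1.5 -0 0.3 -0 0.57 0.01; 1.4 -0 0.3 0 0.57 0.01; 1.5 -0 0.3 0.01 0.57 0.01
```

View pics/scene7.png

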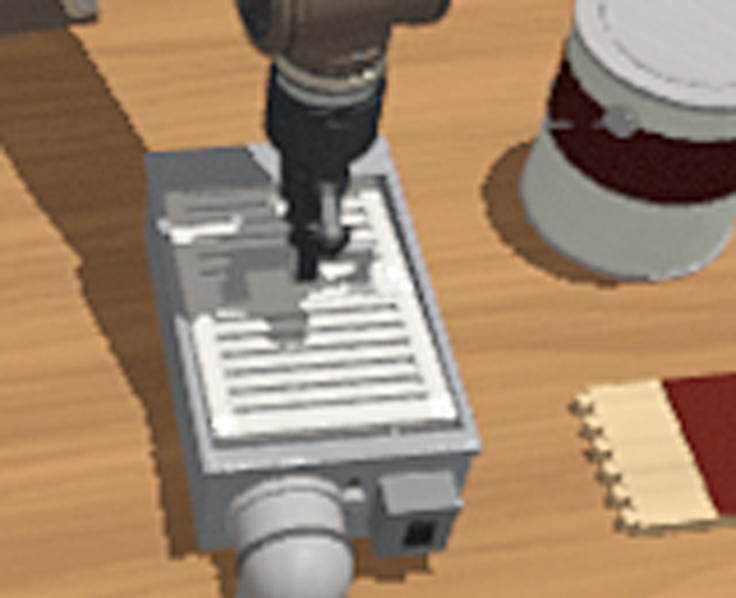

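The far end is level with the rim and clear of it: the panel's far edge is at row ~430 and the rim at row ~450. Continuing slowly.

>>> play_rows:
  steps: "1.5 0 0.2 0 0.57 0; 1.5 0 0.1 0 0.57 0; 1.4 0 0.2 0 0.57 0; 1.5 0 0.2 0 0.57 0; 1.5 0 0.2 0 0.57 0; 1.4 0 0.3 0 0.58 0; 0 0 0 0 0 0"

```text
time: 14.3
tool_pos: [499.8, 161.6, 101.5]
tool_rot: [0.022, 0.693, -0.024, 0.72]
force: [0.7, 0.5, -3.7]
grip_width: 8.1
```

>>> play_rows:
  steps: "1.5 0.1 0.2 0 0.57 0; 1.5 0 0.3 0 0.57 0; 1.4 0 0.3 0 0.57 0; 1.5 0 0.3 0 0.57 0; 0 0 0 0 0 0"

```text
time: 14.8
tool_pos: [501.0, 161.6, 95.6]
tool_rot: [0.023, 0.707, -0.024, 0.707]
force: [-0.7, -0.2, -4.0]
grip_width: 8.0
```

Run:
```python
from h import *
go(tgt(-135,70,.0),4)
```

```text
14.8 [-0.7 -0.2 -4. ] [-0.02 -0.03 -0.03] 8.0 {'xn': np.float64(-134.8), 'zn': np.float64(73.8), 'xf': np.float64(123.2), 'zf': np.float64(73.7), 'th': np.float64(-0.0005), 'y': np.float64(-0.1), 'dyaw': np.float64(0.0004), 'roll': np.float64(-0.0018)}
0.9 0 -0.1 0.01 -0.01 0.03; 1 0 -0 0 -0.01 0.02; 0.9 0 -0.1 0.01 -0 0.03; 1 0.1 -0 0 -0.01 0.02
```

Flat, with the far end below the rim and no contact so far. I'll lower straight in small steps until the ledges take the weight.

>>> play_rows:
  steps: "0.7 0 0 0 0 0; 0.7 0 0 0 0 0; 0.7 0 0 0 0 0; 0.7 0 0 0 0 0; 0 0 0 0 0 0"

```text
time: 15.3
tool_pos: [500.8, 161.7, 92.9]
tool_rot: [0.023, 0.707, -0.024, 0.707]
force: [-0.1, 0.1, -3.9]
grip_width: 8.2
```

>>> play_rows:
  steps: "0.7 0 0 0 0 0; 0.7 0 0 0 0 0; 0.7 0 0 0 0 0; 0 0 0 0 0 0"

```text
time: 15.7
tool_pos: [500.8, 161.7, 90.8]
tool_rot: [0.023, 0.707, -0.024, 0.707]
force: [-0.2, -0.4, -4.2]
grip_width: 7.9
```

>>> play_rows:
  steps: "0.7 0 0 0 0 0; 0.7 0 0 0 0 0; 0.7 0 0 0 0 0; 0 0 0 0 0 0"

```text
time: 16.1
tool_pos: [501.0, 161.7, 89.6]
tool_rot: [0.022, 0.707, -0.024, 0.707]
force: [-2.6, -0.5, 1.9]
grip_width: 8.1
```

>>> play_rows:
  steps: "0.7 0 0 0 0 0; 0.7 0 0 0 0 0; 0.7 0 0 0 0 0; 0 0 0 0 0 0"

```text
time: 16.5
tool_pos: [501.0, 161.7, 89.5]
tool_rot: [0.022, 0.707, -0.024, 0.706]
force: [-7.9, -2.2, 13.4]
grip_width: 8.0
```

>>> play_rows:
  steps: "0.7 0 0 0 0 0; 0.7 0 0 0 0 0; 0 0 0 0 0 0"

```text
time: 16.8
tool_pos: [501.0, 161.7, 89.5]
tool_rot: [0.022, 0.707, -0.024, 0.706]
force: [-12.4, -3.1, 20.5]
grip_width: 7.8
```

>>> play_rows:
  steps: "-1 0 0 0 0 0; -0.9 0 0 0 0 0; -0.6 0 0 0 0 0; 0 0 0 0 0 0"

```text
time: 17.2
tool_pos: [501.0, 161.7, 89.5]
tool_rot: [0.022, 0.707, -0.024, 0.707]
force: [-5.4, -0.0, 8.5]
grip_width: 8.1
```

Run:
```python
from h import *
import cv2
from cell import snapshot
for n in("scene","side"):
  i=snapshot(n)["img"][:,:,::-1]; x,y=(220,150) if n=="side" else (295,130)
  cv2.imwrite(f"pics/{n}8.png",cv2.resize(i[y:y+130,x:x+160],None,fx=4.6,fy=4.6,interpolation=cv2.INTER_CUBIC))
go(tgt(-135,68,.0),4)
```

```text
17.3 [-6.2 -0.7  8.3] [-0.16  0.94 -0.01] 8.0 {'xn': np.float64(-134.8), 'zn': np.float64(67.8), 'xf': np.float64(123.2), 'zf': np.float64(67.7), 'th': np.float64(-0.0005), 'y': np.float64(-0.1), 'dyaw': np.float64(0.0007), 'roll': np.float64(-0.0021)}
-0.1 0 -0 0.01 -0.01 0.03; -0 0 -0.1 0.01 -0 0.03; -0.1 0 -0 0.01 -0.01 0.03; -0.1 0 -0.1 0.01 -0.01 0.03
```

View pics/scene8.png

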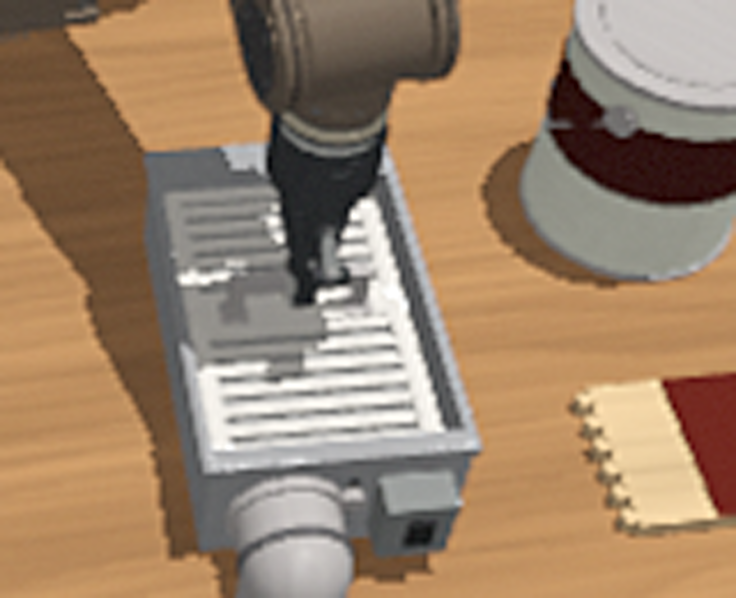

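View pics/side8.png

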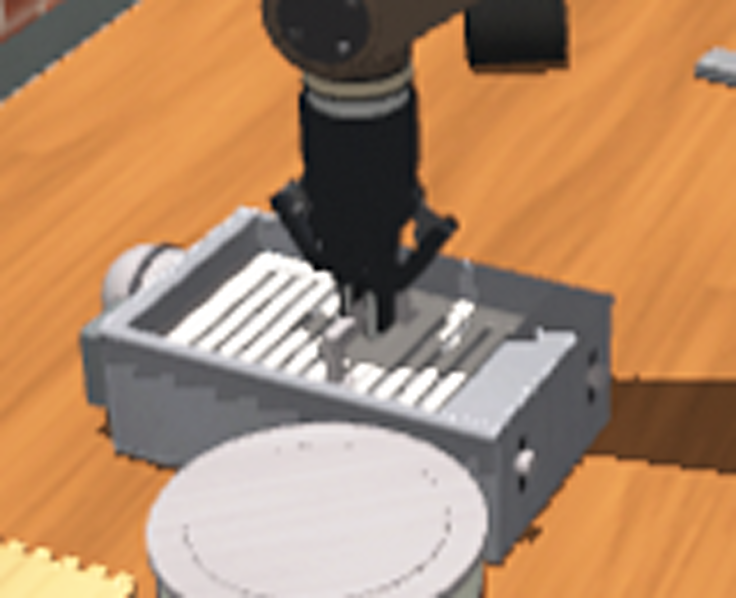

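The grille lies flat on both ledges below the rims, hand still on it, at z ≈ 68. I'll ease the press a little, then slide towards the far wall.

>>> play_rows:
  steps: "-0.6 0 1 0 0 0; -0.4 0 1.5 0 0 0; 0 0 2 0 0 0; 0 0 2 0 0 0; 0 0 2 0 0 0; 0 0 0 0 0 0"

```text
time: 17.9
tool_pos: [509.5, 161.4, 89.5]
tool_rot: [0.023, 0.707, -0.024, 0.707]
force: [-4.7, -0.0, 5.0]
grip_width: 8.5
```

Run:
```python
from h import *
go(tgt(-120,68,.0),4)
```

```text
17.9 [-4.7 -0.   5. ] [0.08 0.8  0.02] 8.5 {'xn': np.float64(-126.3), 'zn': np.float64(67.8), 'xf': np.float64(131.7), 'zf': np.float64(67.7), 'th': np.float64(-0.0004), 'y': np.float64(0.3), 'dyaw': np.float64(0.0004), 'roll': np.float64(-0.0012)}
-0.1 -0.1 1.6 0.01 -0.01 0.02; -0 -0.1 1.6 0 -0 0.01; -0.1 -0 1.5 0.01 -0.01 0.02; -0.1 -0.1 1.6 0 -0 0.02
```

>>> play_rows:
  steps: "0 0 1.5 0 0 0; 0 0 1.5 0 0 0; 0 0 1.5 0 0 0; 0 0 0 0 0 0"

```text
time: 18.3
tool_pos: [513.7, 161.1, 89.5]
tool_rot: [0.023, 0.707, -0.024, 0.706]
force: [-6.0, 0.5, 6.1]
grip_width: 8.4
```

>>> play_rows:
  steps: "0 0 0.7 0 0 0; 0 0 0.7 0 0 0; 0 0 0 0 0 0"

```text
time: 18.6
tool_pos: [514.8, 161.1, 89.5]
tool_rot: [0.023, 0.707, -0.024, 0.706]
force: [-6.3, 0.3, 6.8]
grip_width: 8.0
```

>>> play_rows:
  steps: "0 0 0.7 0 0 0; 0 0 0.7 0 0 0; 0 0 0 0 0 0"

```text
time: 18.9
tool_pos: [516.2, 161.0, 89.5]
tool_rot: [0.023, 0.707, -0.024, 0.706]
force: [-6.6, 0.5, 5.8]
grip_width: 7.9
```

>>> play_rows:
  steps: "0 0 0.7 0 0 0; 0 0 0.7 0 0 0; 0 0 0 0 0 0"

```text
time: 19.2
tool_pos: [517.6, 160.9, 89.5]
tool_rot: [0.023, 0.707, -0.024, 0.706]
force: [-5.5, 0.6, 6.7]
grip_width: 7.9
```

>>> play_rows:
  steps: "0 0 0.6 0 0 0; 0 0 0.6 0 0 0; 0 0 0 0 0 0"

```text
time: 19.5
tool_pos: [518.6, 160.8, 89.5]
tool_rot: [0.023, 0.708, -0.024, 0.706]
force: [-6.6, 0.6, 6.9]
grip_width: 8.4
```

>>> play_rows:
  steps: "0 0 0.6 0 0 0; 0 0 0.6 0 0 0; 0 0 0 0 0 0"

```text
time: 19.8
tool_pos: [518.6, 160.8, 89.5]
tool_rot: [0.023, 0.709, -0.024, 0.705]
force: [-11.0, 0.5, 9.1]
grip_width: 7.7
```

>>> play_rows:
  steps: "0 0 0.6 0 0 0; 0 0 0.6 0 0 0; 0 0 0 0 0 0"

```text
time: 20.1
tool_pos: [518.6, 160.8, 89.5]
tool_rot: [0.022, 0.71, -0.024, 0.703]
force: [-14.8, 0.0, 13.7]
grip_width: 8.4
```

The wall is reached: motion stopped at x = 518.6 and the force is rising. Now I relax the push.

>>> play_rows:
  steps: "0 0 -0.8 0 0 0; 0 0 -0.8 0 0 0; -0.3 0 -0.8 0 0 0; 0 0 -0.5 0 0 0; 0 0 0 0 0 0"

```text
time: 20.6
tool_pos: [518.7, 160.8, 89.5]
tool_rot: [0.023, 0.707, -0.024, 0.707]
force: [-5.9, 0.7, 5.6]
grip_width: 7.7
```

Run:
```python
from h import *
go(tgt(-117,68,.0),1)
```

```text
20.6 [-5.9  0.7  5.6] [0.15 0.89 0.01] 7.7 {'xn': np.float64(-117.1), 'zn': np.float64(67.8), 'xf': np.float64(140.8), 'zf': np.float64(67.7), 'th': np.float64(-0.0003), 'y': np.float64(0.3), 'dyaw': np.float64(0.0004), 'roll': np.float64(-0.0012)}
-0.3 -0.3 0.1 0.02 -0.02 0.07
```

>>> play_rows:
  steps: "-0.4 0 -0.5 0 0 0; -0.4 0 -0.5 0 0 0; -0.2 0 -0.2 0 0 0; 0 0 0 0 0 0"

```text
time: 21.0
tool_pos: [517.8, 160.3, 89.6]
tool_rot: [0.022, 0.707, -0.024, 0.707]
force: [0.1, -0.5, -3.3]
grip_width: 7.8
```

Run:
```python
from h import *
go(tgt(-117,68,.0),1)
```

```text
21.0 [ 0.1 -0.5 -3.3] [ 0.09 -0.09  0.03] 7.8 {'xn': np.float64(-118.0), 'zn': np.float64(67.7), 'xf': np.float64(140.0), 'zf': np.float64(67.8), 'th': np.float64(0.0006), 'y': np.float64(-0.3), 'dyaw': np.float64(0.0003), 'roll': np.float64(-0.0021)}
-0.2 0.3 1 0.02 0.03 0.12
```

>>> play_rows:
  steps: "0.5 0 0.4 0 0 0; 0 0 0.6 0 0 0; 0 0 0.4 0 0 0; 0 0 0 0 0 0"

```text
time: 21.4
tool_pos: [518.6, 160.4, 89.5]
tool_rot: [0.022, 0.707, -0.024, 0.706]
force: [-2.9, -0.4, 1.3]
grip_width: 7.6
```

Back against the wall with a light load. I'll release.

>>> play_rows:
  steps: "0 0 -0.3 0 0 0; 0 0 0 0 0 0; 0 0 0 0 0 0; 0 0 0 0 0 0; 0 0 0 0 0 0; 0 0 0 0 0 0; 0 0 0 0 0 0; 0 0 0 0 0 0"
  claw: -1

```text
time: 22.2
tool_pos: [518.7, 160.5, 89.6]
tool_rot: [0.023, 0.707, -0.024, 0.707]
force: [0.4, 0.3, 0.6]
grip_width: 85.5
```

>>> play_rows:
  steps: "-4 0 0 0 0 0; -8 0 0 0 0 0; -15 0 0 0 0 0; -20 0 0 0 0 0; -20 0 0 0 0 0; -20 0 0 0 0 0; -20 0 0 0 0 0; -20 0 0 0 0 0; 0 0 0 0 0 0; 0 0 0 0 0 0"

```text
time: 23.2
tool_pos: [518.9, 160.8, 217.6]
tool_rot: [0.023, 0.706, -0.024, 0.707]
force: [0.3, 0.2, -0.3]
grip_width: 85.5
```

Run:
```python
from h import *
import cv2
from cell import snapshot
for n in("scene","side"):
  i=snapshot(n)["img"][:,:,::-1]; x,y=(220,150) if n=="side" else (295,130)
  cv2.imwrite(f"pics/{n}9.png",cv2.resize(i[y:y+130,x:x+160],None,fx=4.6,fy=4.6,interpolation=cv2.INTER_CUBIC))
w=snapshot("wrist");cv2.imwrite("pics/w9.png",w["img"][:,:,::-1])
np.savez("w9.npz",**{k:w[k] for k in("fx","cx","cy","eye","rotation")})
st,p,Q=cur(); print(p,st["force"],st["grip_width"],st["time"])
```

```text
[517.87423445 160.63016362 215.26247745] [-0.61434073  0.1471545   0.09876833] 85.30684876379809 23.35
```

View pics/side9.png

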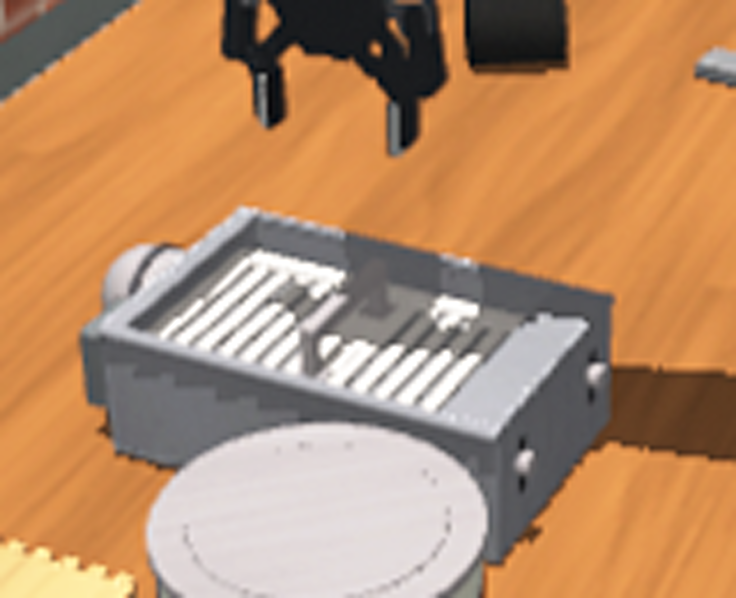

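View pics/scene9.png

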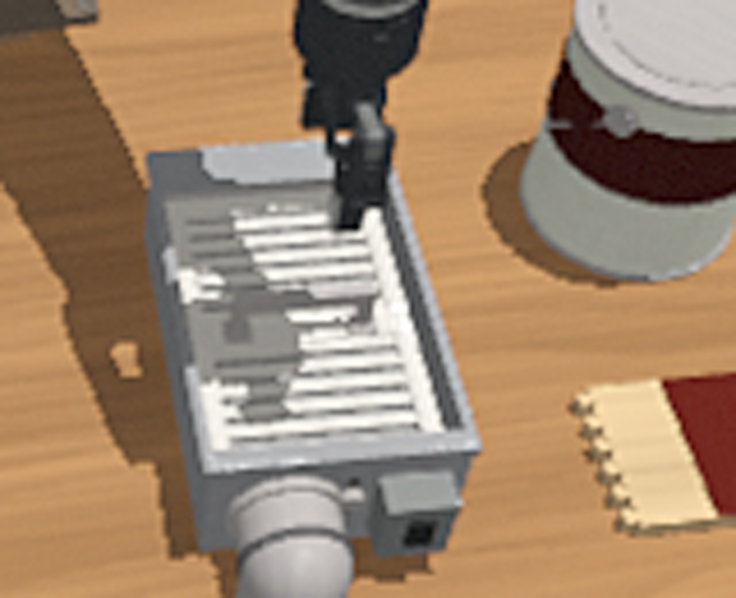

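View pics/w9.png

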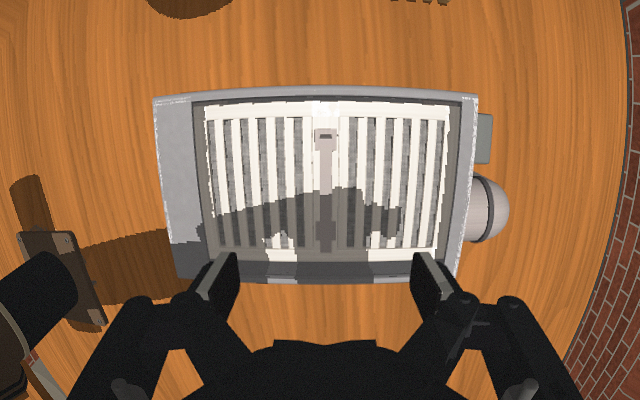

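Run:
```python
import cv2
im=cv2.imread("pics/w9.png")
cv2.imwrite("pics/w9c.png",cv2.resize(im[80:290,145:485],None,fx=2.35,fy=2.35,interpolation=cv2.INTER_CUBIC))
```

```text
(no output)
```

View pics/w9c.png

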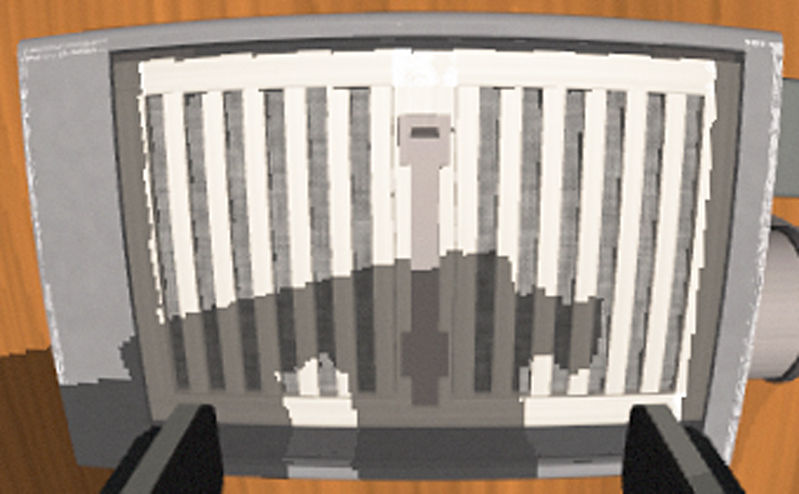

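Run:
```python
from h import *
s=dict(np.load("w9.npz"))
u=lambda *p: un(np.array(p),2.35,(145,80))
rim=u((111,53),(149,420)); shr=u((743,52),(711,412))
bar=u((425,200),(424,380))
# box x,yaw and y from rim lines + corners (y=84)
def f(q):
    b=q[:3]
    return np.r_[(fish(s,loc(b,[(-104,84,105),(-104,q[3],105)]))-rim).ravel(),(fish(s,loc(b,[(128,84,105),(128,q[4],105)]))-shr).ravel()]
r=least_squares(f,[507,161,-.066,-60,-60]); print(r.x,r.fun.round(2)); b=r.x[:3]
for z in (112,114):
  g=least_squares(lambda q:(fish(s,loc(b,[(q[0],q[1],z),(q[2],q[3],z)]))-bar).ravel(),[11,0,11,-30]); print(z,g.x.round(2))
```

```text
[ 5.07350347e+02  1.60441365e+02 -6.09742618e-02 -6.31112417e+01
 -6.04870182e+01] [-1.12  0.32  0.1  -0.02  1.67 -0.21 -0.64 -0.11]
112 [ 10.57  28.38   9.93 -39.53]
114 [ 10.57  28.79   9.94 -38.57]
```

Run:
```python
from cell import env
print(env.close_job()); s=env.get_state(); print(s["time"],s["force"])
```

```text
the job is handed in; nothing more can be done
None
the job is handed in; nothing more can be done
```

The grille is back in the box: flat on both ledges, both ends under their rims, its far edge against the far wall, and the gripper clear. I handed the job in soon after the last pictures at 23.35 s, well inside the 58 s limit; it reported no verdict.

I tilted it about 0.26 rad, slid the low end under the deep rim and lowered the far end past the shallow rim. Holding it, I set it on the ledges (underside at about z = 68 mm), then slid it until it stopped at the far wall and let go.

**Last checks:**
- **Position:** the final wrist picture puts the grille centre at about box x = 10.3 mm (home is 11). I did not measure its sideways position in that picture; the tool pose at release puts it under 1 mm off centre.
- **Flatness and release:** the final pictures show the grille flat below both rims. The tool tilt just before release was under 0.001 rad, and after release the gripper was fully open with no measurable force.
- **Other objects:** I never drove the arm near the can, mallet, drawer side or brush, but I did not measure their positions at the end.

**What disagreed or ran close:**
- **Box position:** the camera estimates differed by 1 to 4 mm. I chose the one the inner edge supported, and no side contact was felt.
- **Ledge height:** one wrist fit gave 60 mm and the side view about 70 mm. Contact settled it at about 68 mm.
- **Force:** I pressed harder than intended twice. The wrist read 20.5 N upwards when setting down, about 25 N on the box with the grille's weight, plus a sideways pull of about 12 N. Pushing to the wall reached about 23 N. Both looked to be under the 30 N limit, but the first was close. I eased off straight away each time.

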